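# Set the second swing clamp on a closed moulding flask

## Robot

A 6-joint arm with a two-finger parallel gripper is mounted at the origin on the work surface. World frame = base frame: x ahead of the robot, y to its left, z up, the work surface at z = 0. Lengths are in m, angles in rad, forces in N, time in s.
With the tool pointing down it reaches from about 0.35 to 0.8 m from the base axis. Payload 7.3 kg.
Tool frame: the origin (TCP) lies between the finger pads; the fingertips stand 25 mm ahead of it and the grasp point (between the pads) lies 6 mm ahead of it; z points along the fingers, y is the direction in which the jaws open and shut (so a half turn about z gives the same grasp; the last joint's range is limited). The gripper opens to 85 mm and grips with 20 to 120 N. Pads are 22 mm wide; open, the fingers measure 114 mm over their backs; the gripper's body (76 mm by 85 mm) begins 54 mm behind the grasp point. The pads swing forward as they close: fully open they stand 13 mm farther back than shut.
Start: joints at [-1.249, 0.342, 1.524, -0, 1.275, -0.146], TCP at [0.237, -0.469, 0.218] pointing down, gripper open.
Joint ranges: [-2.53, 2.53], [-0.77, 2.02], [0.04, 2.7], [-1, 4.14], [0.28, 2.66], [-3.11, 3.11]. Speed limits (rad/s): [2.57, 2.57, 3.14, 3.14, 3.14, 3.14].

## Interface

Orientations are given as a 3x3 rotation matrix whose columns are the frame's x, y, z axes.
In Python, from workcell import robot gives the robot as it stands.
- The arm moves only by the tool carry_out, never from a script. Its argument "moves" is a list of rows, each an object of numbers: "tx", "ty", "tz": the shift along the tool's x, y, z in m; "ax", "ay", "az": the turn, a rotation vector about the tool's x, y, z in rad; "gripper": the finger opening in m, from 0 to 0.0854. In form: [{"tx": .., "ty": .., "tz": .., "ax": .., "ay": .., "az": .., "gripper": ..}, ...]. A call has 1 to 5 rows; each row shifts and turns the commanded pose from where the row before left it, along the tool's axes as they then stand; what a row does not reach is not made up. A row lasts 1/12 s, in which the tool goes at most 41.7 mm and 7.16 degrees, less where a joint would pass 70% of its speed; a pose out of reach is approached as far as the arm can. A call with a gripper value outside its range is refused whole. The fingers move at their own pace and stop on an object; "squeeze" is the grip in N (left out, the last holds). Time passes only in rows, so rows that do not move let the fingers close. It gives the time, the measured TCP pose, the force and the opening at its end, in the units of the state.
- robot.state(): the state, without advancing time (a new reading comes with each control period).
- robot.get_image(name): name is "scene" or "top" or "wrist"; returns a dict with "image" (384x512x3 uint8, red, green, blue), "fovy" (degrees; the focal length in pixels is half the picture's height over the tangent of half this angle, whatever the lens; pixels are square), "cx", "cy" (the principal point, pixels), "world_to_cam" (4x4, takes a point from world to camera coordinates); the wrist camera has in their place "mount" (4x4, takes a point from camera to tool coordinates, whose origin is the TCP and whose axes are the flange's). Camera axes: x right, y down, z forward; pixel columns grow to the right and rows downward; lengths in m; the calibration is good to about 2 mm. The wrist camera is an equidistant fisheye: a pixel r from the principal point sees the ray r / f radians off the axis. A picture is of the moment at which its call begins: read the wrist's pose just before it. There is no depth.
- robot.close_job(): hands the job in, once; it reports no verdict.
The state is a dict: "time": time; "joint_positions": joint angles; "qvel": joint speeds; "joint_efforts": joint torques, N m; "tool_pos": TCP position; "tcp_rot": TCP orientation; "contact_force": force on the tool from outside, world axes, zero at the start; "wrist_torque": the same for the moment, N m; "grip_width": finger opening in m.
Only numpy, scipy, OpenCV 4.12 (cv2) and the standard library are available. Lean on these libraries where they do the work, as an engineer would, in place of code of your own. Each camera call takes 0.05 s, during which the arm holds its last target. There are 200 camera calls.

## Task

The mould is closed and its right-hand swing clamp is already set; the other one still stands open. Swing the open clamp's arm in over the cope's lug until it rests on its stop, turn its square-headed screw clockwise until the foot touches the lug, then add a quarter turn (much less lets the cope float, much more strains the cast lug) and let go. Leave the set clamp, the mould and the things lying about as they are.

Things in the scene. Friction and masses are not known exactly. Their poses are not given: they have to be found in the camera images.
- clamp: the open swing-arm clamp, fixed on the mould's left (+y) side: steel post, 22 mm in diameter, set 1 or 2 mm higher or lower each time. Origin on its upright axis; x axis: the way the arm points when home. The blue arm turns level about this axis, its underside 39 mm and top 57 mm above the origin; it is 22 mm wide and carries the upright screw 100 mm from the axis. Cap nut on the post up to 65 mm
- swing (a joint): angle of that arm about its post (rad): 0 = home on its stop, the screw over the cope's lug; grows counter-clockwise seen from above as it is swung out, at most 1.9. It stays where it is left (friction about 0.3 N m). Tightening the screw presses the arm onto its stop
- swing_mid (a point): point on the arm's top face half-way (50 mm) between post axis and screw axis; x axis along the arm to the screw. The arm can be pushed here from the side with shut fingers: its sides are upright, 18 mm high, and 30 mm or more below it is free outside the mould
- knob_grip (a point): centre of the square black grip head of the open clamp's screw, on the screw axis: 32 x 32 mm, 22 mm high (45 mm over its corners); z up, x axis square to the flat on which a white mark on top points. Below the head is a collar 28 mm in diameter and 10 mm high. The arm's top face is 31 mm below this point when the screw is fully raised, 22 mm or more when tight. The head stays above the cope
- knob (a joint): angle of that screw (rad): 0 = fully raised, grows turning clockwise seen from above, range 0 to 8; lowers head and foot 8 mm a turn; stays where left. Turns with 0.03 N m until the foot (rubber-faced 36 mm disc under the arm) touches the lug, 1.2 to 4.5 rad from the start; then it takes 0.3 to 0.5 N m more for each rad: 0.5 to 0.8 N m at a quarter turn (turning back, a fifth less)
- cope: upper flask half (grey cast frame 240 x 200 x 50 mm full of hard red bonded sand, 4 kg), loose on the lower half, located by guide pins at its ends; origin at the centre of its underside, x along the 240 mm side. The lug to be clamped, 14 mm thick, stands out from its +y side, centred at x +40, y +135 mm; a like lug at -40, -135 mm is held by the set clamp
- set_tip (a point): middle of the white-marked flat of the square head of the clamp that is already set (the right-hand one, -y side of the mould), 16 mm from its screw axis: it must not be turned
- pour_cup: loose cream pouring cup standing on the sand of the cope, 60 mm in diameter, 34 mm high; origin at the centre of its underside; leave it
- slick: steel moulder's spoon lying on the bench, 200 mm; bystander
- brush: brush lying on the bench; bystander
- pattern: round brass-coloured pattern on the bench, 100 mm in diameter, 38 mm high; bystander
- spare_pin: spare steel guide pin standing on its 22 mm head, 70 mm high; bystander
- parting_jar: closed jar with a red cap on the bench, 68 mm in diameter, 110 mm high; bystander

How it is judged:
By the outcome, as a careful person would: the job done as asked, in the order asked, and still so for the second after the job is handed in, with the robot touching nothing.
It also fails if it takes over 72 s, if anything falls off the work surface, if the arm or the gripper's body presses on something with over 40 N, if the wrist force passes 120 N, or if a joint passes its speed limit or range.

## Working session

There is one attempt and no reset: what is moved stays moved. The work goes in short steps, Python scripts to look and compute and a tool call to move; the robot and the scene stay as the last step left them, time stands still between calls to the robot, and variables do not carry over. Pictures are saved under pics/ and viewed, about 8 in all and at most 12, crops included, and the job is handed in when it is done.

Besides the shell and the picture viewer there is one more tool, called after "Emit:" as name(argument=value, ...) on one line, values as JSON. carry_out: Moves the arm, as the interface text tells. Its arguments: {"type":"object","properties":{"moves":{"type":"array","items":{"type":"object","properties":{"tx":{"type":"number"},"ty":{"type":"number"},"tz":{"type":"number"},"ax":{"type":"number"},"ay":{"type":"number"},"az":{"type":"number"},"gripper":{"type":"number"}}}},"squeeze":{"type":"number"}},"required":["moves"]}

```bash
ls; mkdir -p pics; cat > h.py <<'E'
import numpy as np, cv2
from workcell import robot
def grab(n):
    s=robot.state(); d=robot.get_image(n); im=cv2.cvtColor(d['image'],cv2.COLOR_RGB2BGR)
    f=d['image'].shape[0]/2/np.tan(np.radians(d['fovy'])/2)
    return s,d,im,f
def ray(n,d,f,s,u,v):
    a=np.array([u-d['cx'],v-d['cy']],float)
    if n=='wrist':
        r=np.hypot(*a); t=r/f; k=np.array([*(a/max(r,1e-9)*np.sin(t)),np.cos(t)])
        T=np.eye(4);T[:3,:3]=s['tcp_rot'];T[:3,3]=s['tool_pos'];M=T@np.array(d['mount'])
    else:
        k=np.array([a[0]/f,a[1]/f,1]);M=np.linalg.inv(d['world_to_cam'])
    return M[:3,3],M[:3,:3]@k/np.linalg.norm(k)
def onz(o,k,z): return o+k*(z-o[2])/k[2]
E
python3 - <<'E'
from h import *
a=[]
for n in ('scene','top'):
    s,d,im,f=grab(n); print(n,f,d['cx'],d['cy'],np.round(np.linalg.inv(d['world_to_cam']),3).tolist()); a.append(im); cv2.imwrite(f'pics/{n}0.png',im)
print(s)
E
```

```text
pics
scene 420.30161417074964 248.16132303676258 192.85005739629602 [[-0.867, 0.305, -0.394, 0.876], [0.498, 0.527, -0.689, 0.763], [-0.003, -0.793, -0.609, 0.795], [0.0, 0.0, 0.0, 1.0]]
top 458.2246068644795 254.34124529771583 193.4066732014051 [[0.025, -0.992, 0.126, 0.277], [-1.0, -0.024, 0.013, -0.007], [-0.01, -0.127, -0.992, 1.47], [0.0, 0.0, 0.0, 1.0]]
{'time': 0.05, 'joint_positions': array([-1.24898246e+00,  3.42658399e-01,  1.52501357e+00, -1.43291777e-05,
        1.27543186e+00, -1.45974555e-01]), 'qvel': array([-0.00105945, -0.00058732, -0.00175159,  0.00089422,  0.00067523,
       -0.00260594]), 'joint_efforts': array([ 9.67030646e-04, -4.34870911e+01, -2.46796596e+01, -2.65288327e-04,
        4.40689473e-03, -8.37804834e-06]), 'tool_pos': array([ 0.23661963, -0.46817115,  0.21716058]), 'tcp_rot': array([[ 8.92565865e-01,  4.50916772e-01, -4.90969554e-04],
       [ 4.50916992e-01, -8.92564745e-01,  1.42925549e-03],
       [ 2.06253157e-04, -1.49709117e-03, -9.99998858e-01]]), 'contact_force': array([-0.846935  ,  0.16384837, -0.66548407]), 'wrist_torque': array([-0.05245626, -0.02377844, -0.0005569 ]), 'grip_width': 0.0855391970650952}
```

View pics/scene0.png

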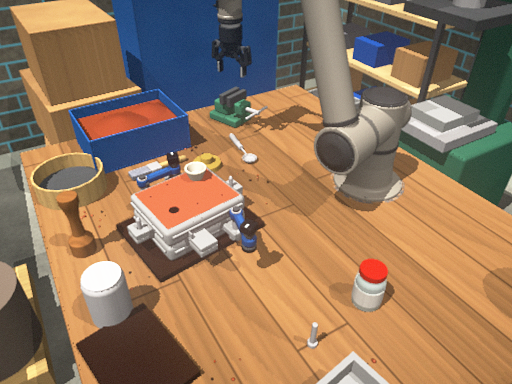

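View pics/top0.png

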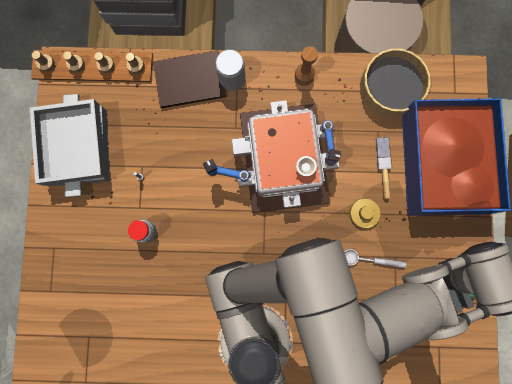

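The top view shows the open clamp with its post near (244,176) and head near (210,167). The mould is at about (285,152), with the set clamp on its right. Next I'll enlarge the clamp in both views.

```bash
python3 - <<'E'
import cv2,numpy as np
t=cv2.imread('pics/top0.png')[90:220,190:350]; s=cv2.imread('pics/scene0.png')[140:280,110:280]
a=cv2.resize(t,(480,390),interpolation=cv2.INTER_CUBIC); b=cv2.resize(s,(474,390),interpolation=cv2.INTER_CUBIC)
t2=cv2.resize(cv2.imread('pics/top0.png')[150:190,195:260],None,fx=5,fy=5,interpolation=cv2.INTER_CUBIC)
s2=cv2.resize(cv2.imread('pics/scene0.png')[195:260,215:275],None,fx=5,fy=5,interpolation=cv2.INTER_CUBIC)
c=np.zeros((600,800,3),np.uint8); c[:200,:325]=t2; c[:325,400:700]=s2; c[210:600,0:400]=cv2.resize(t,(400,390)); c[330:600,400:728]=cv2.resize(s,(328,270)); cv2.imwrite('pics/c1.png',c)
E
```

```text
(no output)
```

View pics/c1.png

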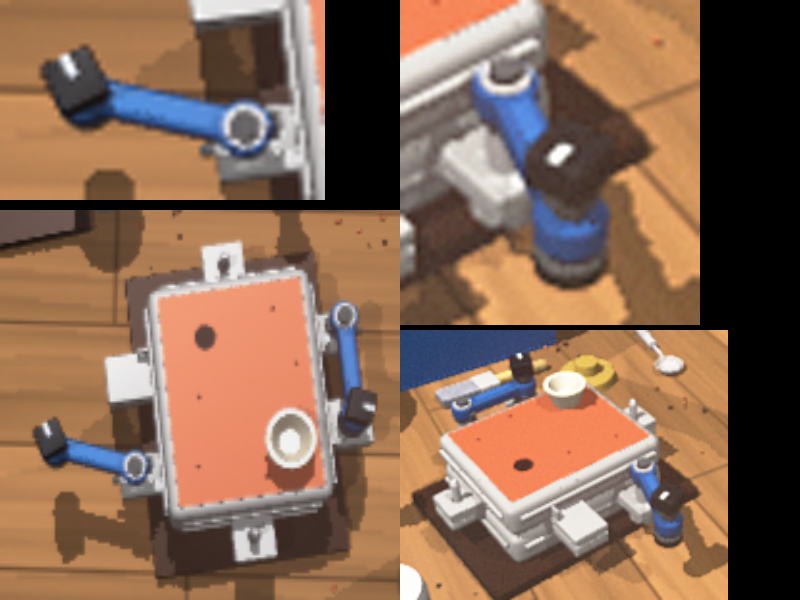

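```bash
python3 - <<'E'
from h import *
D={n:grab(n) for n in ('top','scene')}
def tri(pt,ps):
    R=[ray(n,D[n][1],D[n][3],None,*p) for n,p in (('top',pt),('scene',ps))]
    A=sum(np.eye(3)-np.outer(k,k) for o,k in R);b=sum((np.eye(3)-np.outer(k,k))@o for o,k in R)
    x=np.linalg.solve(A,b);return x,[np.linalg.norm(np.cross(x-o,k)) for o,k in R]
for n,a,b in (('nut',(243.8,175.4),(236.2,209.2)),('mark',(208.8,163.2),(247.2,226)),('headtop',(210,165.8),(248.5,226.5))):
    print(n,*tri(a,b))
im=D['top'][2];h=cv2.cvtColor(im,cv2.COLOR_BGR2HSV)
m=cv2.inRange(h,(100,140,60),(125,255,255));m[:,260:]=0;m[:150]=0;m[200:]=0
P=cv2.findNonZero(m);print(len(P),cv2.minAreaRect(P))
# cope sand: orange
m=cv2.inRange(h,(3,120,150),(16,255,255));m[:, :235]=0;m[:,330:]=0;m[:100]=0;m[205:]=0
c=max(cv2.findContours(m,0,2)[0],key=cv2.contourArea);r=cv2.minAreaRect(c);print(r)
d,f=D['top'][1],D['top'][3]
print([onz(*ray('top',d,f,None,*p),.11)[:2].round(4).tolist() for p in [r[0],*cv2.boxPoints(r)]])
E
```

```text
nut [0.50078563 0.04450472 0.12218579] [np.float64(0.001197086695523444), np.float64(0.00119708669552339)]
mark [0.5279601  0.14652883 0.15768086] [np.float64(0.0018074202064442852), np.float64(0.00180742020644427)]
headtop [0.52207773 0.14322567 0.1508294 ] [np.float64(0.0012753210923311799), np.float64(0.0012753210923312297)]
154 ((228.6796875, 172.7957000732422), (36.46146011352539, 8.15195083618164), 11.976131439208984)
((285.7769775390625, 150.2153778076172), (69.33541107177734, 57.55211639404297), 82.87498474121094)
[[0.584, -0.0805], [0.6778, 0.0213], [0.7041, -0.1526], [0.492, -0.1805], [0.4663, -0.0099]]
```

Triangulated: post at (0.501, 0.0445), arm top z≈0.114, head at (0.522, 0.143). The arm stands at about 78° and home is about 8°. I'll move to the outer side of the arm with the fingers shut.

Emit:
carry_out(moves=[{"tx":0.0294,"ty":-0.0254,"gripper":0},{"tx":0.0294,"ty":-0.0254},{"tx":0.0294,"ty":-0.0254},{"tx":0.0294,"ty":-0.0254},{"tx":0.0294,"ty":-0.0254}])

```text
$.moves[0]: bad value
```

Emit:
carry_out(moves=[{"tx":0.0294,"ty":-0.0254},{"tx":0.0294,"ty":-0.0254},{"tx":0.0294,"ty":-0.0254},{"tx":0.0294,"ty":-0.0254},{"tx":0.0294,"ty":-0.0254}])

```text
$.moves[0]: bad value
```

Emit:
carry_out(moves=[{"tx":0.0294,"ty":-0.0254},{"tx":0.0294,"ty":-0.0254},{"tx":0.0294,"ty":-0.0254},{"tx":0.0294,"ty":-0.0254},{"tx":0.0294,"ty":-0.0254}])

```text
$.moves[0]: bad value
```

Emit:
carry_out(moves=[{"tx":0.0294,"ty":-0.0254},{"az":-0.12},{"az":-0.12},{"az":-0.12},{"az":-0.12}])

```text
$.moves[0]: bad value
```

Emit:
carry_out(moves=[{"az":-0.12},{"az":-0.12},{"az":-0.12},{"az":-0.05},{}])

```text
$.moves[0]: bad value
```

Emit:
carry_out(moves=[{"tx":0.0294,"ty":-0.0254,"tz":0,"ax":0,"ay":0,"az":0,"gripper":0},{"tx":0.0294,"ty":-0.0254,"tz":0,"ax":0,"ay":0,"az":0,"gripper":0},{"tx":0.0294,"ty":-0.0254,"tz":0,"ax":0,"ay":0,"az":0,"gripper":0},{"tx":0.0294,"ty":-0.0254,"tz":0,"ax":0,"ay":0,"az":0,"gripper":0},{"tx":0.0294,"ty":-0.0254,"tz":0,"ax":0,"ay":0,"az":0,"gripper":0}])

```text
time: 0.62
tool_pos: [0.3108, -0.2872, 0.2177]
tcp_rot: [[0.893, 0.45, 0.0], [0.45, -0.893, 0.0], [0.0, -0.0, -1.0]]
contact_force: [1.7, 0.3, -0.2]
grip_width: 0.0255
```

All the fields are needed in each row, so I'll continue with full rows.

Emit:
carry_out(moves=[{"tx":0.0294,"ty":-0.0254,"tz":0,"ax":0,"ay":0,"az":0,"gripper":0},{"tx":0.0294,"ty":-0.0254,"tz":0,"ax":0,"ay":0,"az":0,"gripper":0},{"tx":0.0294,"ty":-0.0254,"tz":0,"ax":0,"ay":0,"az":0,"gripper":0},{"tx":0.0294,"ty":-0.0254,"tz":0,"ax":0,"ay":0,"az":0,"gripper":0},{"tx":0.0294,"ty":-0.0254,"tz":0,"ax":0,"ay":0,"az":0,"gripper":0}])

```text
time: 1.03
tool_pos: [0.3849, -0.1075, 0.2179]
tcp_rot: [[0.893, 0.451, 0.0], [0.451, -0.893, -0.0], [0.0, 0.0, -1.0]]
contact_force: [1.0, 0.3, 0.3]
grip_width: -0.0001
```

Emit:
carry_out(moves=[{"tx":0.0294,"ty":-0.0254,"tz":0,"ax":0,"ay":0,"az":0,"gripper":0},{"tx":0.0294,"ty":-0.0254,"tz":0,"ax":0,"ay":0,"az":0,"gripper":0},{"tx":0.0294,"ty":-0.0254,"tz":0,"ax":0,"ay":0,"az":0,"gripper":0},{"tx":0.0294,"ty":-0.0254,"tz":0,"ax":0,"ay":0,"az":0,"gripper":0},{"tx":0.0294,"ty":-0.0254,"tz":0,"ax":0,"ay":0,"az":0,"gripper":0}])

```text
time: 1.45
tool_pos: [0.4588, 0.0724, 0.2178]
tcp_rot: [[0.892, 0.451, 0.0], [0.451, -0.892, -0.0], [0.0, 0.0, -1.0]]
contact_force: [0.4, -0.9, 0.6]
grip_width: 0.0002
```

Emit:
carry_out(moves=[{"tx":0.0294,"ty":-0.0254,"tz":0,"ax":0,"ay":0,"az":0,"gripper":0},{"tx":0,"ty":0,"tz":0,"ax":0,"ay":0,"az":-0.12,"gripper":0},{"tx":0,"ty":0,"tz":0,"ax":0,"ay":0,"az":-0.12,"gripper":0},{"tx":0,"ty":0,"tz":0,"ax":0,"ay":0,"az":-0.12,"gripper":0},{"tx":0,"ty":0,"tz":0,"ax":0,"ay":0,"az":-0.12,"gripper":0}])

```text
time: 1.87
tool_pos: [0.4732, 0.1067, 0.2175]
tcp_rot: [[0.578, 0.816, -0.001], [0.816, -0.578, -0.0], [-0.001, -0.0, -1.0]]
contact_force: [0.1, -0.4, -0.2]
grip_width: 0.0002
```

Emit:
carry_out(moves=[{"tx":0,"ty":0,"tz":0,"ax":0,"ay":0,"az":-0.12,"gripper":0},{"tx":0,"ty":0,"tz":0,"ax":0,"ay":0,"az":-0.12,"gripper":0},{"tx":0,"ty":0,"tz":0,"ax":0,"ay":0,"az":-0.12,"gripper":0},{"tx":0,"ty":0,"tz":0,"ax":0,"ay":0,"az":-0.05,"gripper":0},{"tx":0,"ty":0,"tz":0,"ax":0,"ay":0,"az":0,"gripper":0}])

```text
time: 2.28
tool_pos: [0.4732, 0.1063, 0.2176]
tcp_rot: [[0.21, 0.978, -0.0], [0.978, -0.21, -0.0], [-0.0, -0.0, -1.0]]
contact_force: [0.4, -0.4, -0.7]
grip_width: 0.0
```

```bash
python3 - <<'E'
from h import *
s,d,im,f=grab('wrist');cv2.imwrite('pics/w1.png',im)
print(f,d['cx'],d['cy'],np.round(d['mount'],3).tolist(),s['tool_pos'],s['joint_positions'].round(3),s['wrist_torque'])
E
```

```text
297.3186396354542 256.79711750079116 190.20644957024726 [[-0.0, -0.958, -0.286, 0.074], [1.0, -0.0, 0.001, 0.0], [-0.001, -0.286, 0.958, -0.156], [0.0, 0.0, 0.0, 1.0]] [0.47324822 0.10625971 0.21763657] [ 0.063  0.269  1.629 -0.     1.243  0.274] [ 0.02384089 -0.00944677  0.02236249]
```

View pics/w1.png

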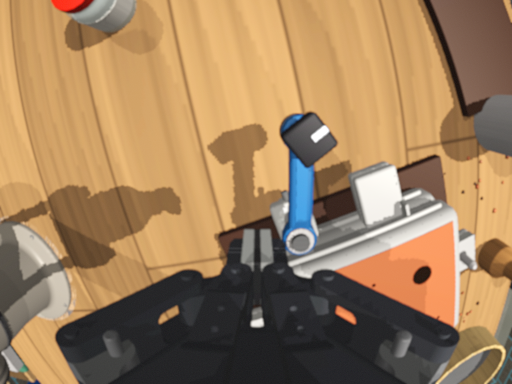

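The wrist view shows the nut at (300,240), the head at (310,138), and the fingers left of the arm. I'll refine the positions from this view.

```bash
python3 - <<'E'
from h import *
s,d,im,f=grab('wrist')
for n,p,z in (('nut',(300,241),.122),('armL at mid',(292,190),.114),('armR at mid',(314,190),.114),('head',(309,138),.156),('tip',(257,232),.19)):
    x=onz(*ray('wrist',d,f,s,*p),z); print(n,x.round(4),'tool',(s['tcp_rot'].T@(x-s['tool_pos'])).round(4))
E
```

```text
nut [0.5024 0.0472 0.122 ] tool [-0.0515  0.0411  0.0956]
armL at mid [0.5042 0.0959 0.114 ] tool [-0.0035  0.0324  0.1036]
armR at mid [0.5242 0.0916 0.114 ] tool [-0.0035  0.0529  0.1036]
head [0.5216 0.146  0.156 ] tool [0.0492 0.0388 0.0616]
tip [0.4713 0.096  0.19  ] tool [-0.0104  0.0003  0.0276]
```

Emit:
carry_out(moves=[{"tx":0,"ty":0,"tz":0.032,"ax":0,"ay":0,"az":0,"gripper":0},{"tx":0,"ty":0,"tz":0.032,"ax":0,"ay":0,"az":0,"gripper":0},{"tx":0,"ty":0,"tz":0.0266,"ax":0,"ay":0,"az":0,"gripper":0},{"tx":0,"ty":0.008,"tz":0,"ax":0,"ay":0,"az":0,"gripper":0},{"tx":0,"ty":0.004,"tz":0,"ax":0,"ay":0,"az":0,"gripper":0}])

```text
time: 2.8
tool_pos: [0.4855, 0.1035, 0.1269]
tcp_rot: [[0.212, 0.977, -0.002], [0.977, -0.212, -0.0], [-0.001, -0.002, -1.0]]
contact_force: [0.3, 1.5, 1.1]
grip_width: -0.0003
```

Emit:
carry_out(moves=[{"tx":0,"ty":0.003,"tz":0,"ax":0,"ay":0,"az":0,"gripper":0},{"tx":0,"ty":0.002,"tz":0,"ax":0,"ay":0,"az":0,"gripper":0},{"tx":0,"ty":0.002,"tz":0,"ax":0,"ay":0,"az":0,"gripper":0},{"tx":0,"ty":0.002,"tz":0,"ax":0,"ay":0,"az":0,"gripper":0},{"tx":0,"ty":0,"tz":0,"ax":0,"ay":0,"az":0,"gripper":0}])

```text
time: 3.22
tool_pos: [0.4946, 0.1017, 0.128]
tcp_rot: [[0.212, 0.977, 0.002], [0.977, -0.212, -0.0], [0.0, 0.002, -1.0]]
contact_force: [-0.2, -0.8, -0.8]
grip_width: -0.0002
```

Emit:
carry_out(moves=[{"tx":0,"ty":0.002,"tz":0,"ax":0,"ay":0,"az":0,"gripper":0},{"tx":0.0014,"ty":0.0042,"tz":0,"ax":0,"ay":0,"az":0.08,"gripper":0},{"tx":0.0014,"ty":0.0042,"tz":0,"ax":0,"ay":0,"az":0.08,"gripper":0},{"tx":0.0014,"ty":0.0042,"tz":0,"ax":0,"ay":0,"az":0.08,"gripper":0},{"tx":0.0014,"ty":0.0042,"tz":0,"ax":0,"ay":0,"az":0.08,"gripper":0}])

```text
time: 3.63
tool_pos: [0.5137, 0.1013, 0.1273]
tcp_rot: [[0.511, 0.859, 0.0], [0.859, -0.511, -0.0], [-0.0, 0.0, -1.0]]
contact_force: [-0.0, 0.6, 0.2]
grip_width: 0.0001
```

```bash
python3 - <<'E'
from h import *
s,d,im,f=grab('wrist')
cv2.imwrite('pics/w2.png',im[80:384])
h=cv2.cvtColor(im,cv2.COLOR_BGR2HSV);m=cv2.inRange(h,(100,140,60),(125,255,255));m[:,:200]=0;m[:,400:]=0;m[:60]=0
P=cv2.findNonZero(m);print(len(P),cv2.minAreaRect(P),s['wrist_torque'],s['contact_force'])
E
```

```text
1308 ((253.70594787597656, 204.99569702148438), (160.23574829101562, 42.73263168334961), 72.4075698852539) [-0.03867229 -0.02573708  0.00362256] [-0.02574147  0.61718386  0.24117296]
```

View pics/w2.png

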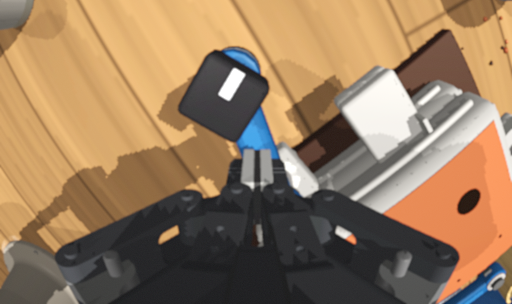

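```bash
python3 - <<'E'
from h import *
s,d,im,f=grab('wrist')
for n,p,z in (('head',(224,175),.156),('head',(224,175),.146),('tip',(257,232),.102),('tip',(257,232),.114)):
    x=onz(*ray('wrist',d,f,s,*p),z); print(n,x.round(4),'tool',(s['tcp_rot'].T@(x-s['tool_pos'])).round(4))
s,d,im,f=grab('scene');cv2.imwrite('pics/s2.png',cv2.resize(im[130:280,150:330],None,fx=4,fy=4,interpolation=cv2.INTER_CUBIC))
E
```

```text
head [0.5241 0.1453 0.156 ] tool [ 0.0429 -0.0146 -0.0286]
head [0.5219 0.1438 0.146 ] tool [ 0.0404 -0.0158 -0.0186]
tip [0.5098 0.093  0.102 ] tool [-0.0094  0.      0.0254]
tip [0.5126 0.0977 0.114 ] tool [-0.0039 -0.      0.0134]
```

View pics/s2.png

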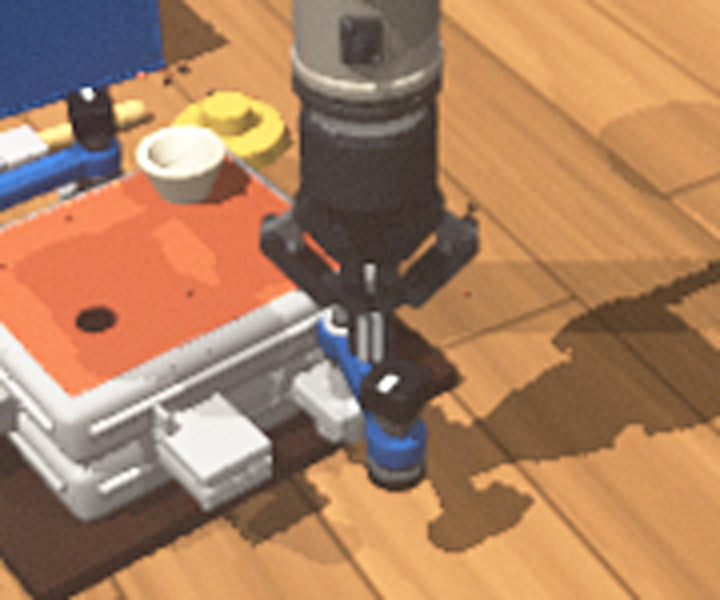

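The head hasn't moved, so the fingers are passing above the arm and the arm's top is lower than I estimated. I'll back off outside the arm and lower step by step, fixing the height by wrist parallax first.

```bash
python3 - <<'E'
from h import *
s,d,im,f=grab('wrist')
s1=dict(tool_pos=np.array([0.47324822,0.10625971,0.21763657]),tcp_rot=np.array([[.21,.978,0],[.978,-.21,0],[0,0,-1]]))
im1=cv2.imread('pics/w1.png')
def white(im,x0,x1,y0,y1):
    g=im[y0:y1,x0:x1].min(2);m=(g>200).astype(np.uint8);M=cv2.moments(m,True);return M['m10']/M['m00']+x0,M['m01']/M['m00']+y0,M['m00']
a=white(im1,305,335,120,148);b=white(im,210,255,140,190);print(a,b)
def tri(R):
    A=sum(np.eye(3)-np.outer(k,k) for o,k in R);bb=sum((np.eye(3)-np.outer(k,k))@o for o,k in R);x=np.linalg.solve(A,bb)
    return x.round(4),[np.linalg.norm(np.cross(x-o,k)).round(4) for o,k in R]
dt,ds=[robot.get_image(n) for n in('top','scene')]
F=lambda d:192/np.tan(np.radians(d['fovy'])/2)
R=[ray('wrist',d,f,s1,*a[:2]),ray('wrist',d,f,s,*b[:2])]
Rt=ray('top',dt,F(dt),None,208.8,163.2);Rs=ray('scene',ds,F(ds),None,247.2,226)
print(tri(R),tri(R+[Rs]),tri(R+[Rt,Rs]),tri([R[0],Rs]),tri([R[1],Rs]))
print(tri([ray('wrist',d,f,s1,300,241),ray('scene',ds,F(ds),None,236.2,209.2)]), 'nut')
E
```

```text
(319.63698630136986, 133.2945205479452, 146.0) (232.0289156626506, 163.41927710843373, 415.0)
(array([0.5291, 0.1487, 0.1595]), [np.float64(0.0), np.float64(0.0)]) (array([0.5286, 0.149 , 0.1598]), [np.float64(0.0005), np.float64(0.0006), np.float64(0.0011)]) (array([0.5286, 0.1477, 0.1582]), [np.float64(0.0011), np.float64(0.0008), np.float64(0.0024), np.float64(0.0018)]) (array([0.5284, 0.1494, 0.1601]), [np.float64(0.0008), np.float64(0.0008)]) (array([0.5283, 0.149 , 0.1593]), [np.float64(0.0009), np.float64(0.0009)])
(array([0.5021, 0.0495, 0.126 ]), [np.float64(0.0001), np.float64(0.0001)]) nut
```

```bash
python3 - <<'E'
from h import *
s,d,im,f=grab('scene');W=d['world_to_cam']
def pr(p):
    c=W@np.r_[p,1];return (np.array([(f*c[0]/c[2]+d['cx']-150)*4,(f*c[1]/c[2]+d['cy']-130)*4])).round(0)
t=s['tool_pos'];print(t)
for z in (.090,.1023,.112,.118,.13): print(z,pr([t[0],t[1],z]))
print('nut',pr([.502,.048,.1255]),'armtop mid',pr([.512,.098,.1175]),'head',pr([.522,.145,.1595]))
c=im[205:235,225:262];cv2.imwrite('pics/s3.png',cv2.resize(c,None,fx=16,fy=16,interpolation=cv2.INTER_CUBIC))
E
```

```text
[0.51316483 0.10122289 0.1271899 ]
0.09 [371. 415.]
0.1023 [370. 400.]
0.112 [370. 388.]
0.118 [370. 381.]
0.13 [370. 366.]
nut [344. 316.] armtop mid [369. 378.] head [393. 376.]
```

View pics/s3.png

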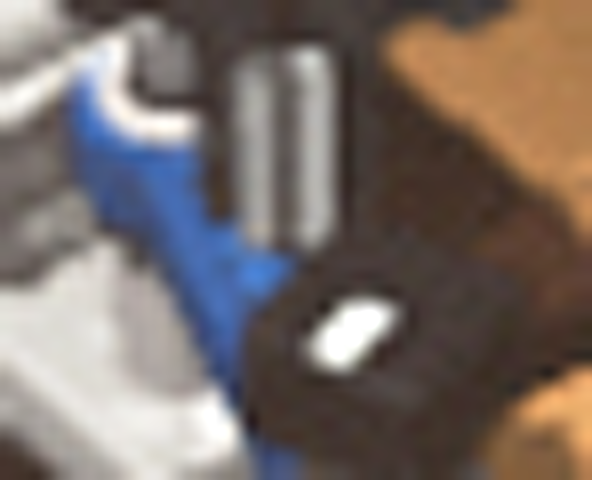

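The parallax and the head's unchanged pixels prove the arm hasn't moved. The fingertips therefore sit higher than the nominal 25 mm ahead, at about z 0.13. I'll retract, realign nearer the post so the body stays clear of the head, then lower and look.

Emit:
carry_out(moves=[{"tx":-0.0175,"ty":-0.0177,"tz":0,"ax":0,"ay":0,"az":0,"gripper":0},{"tx":-0.0174,"ty":-0.0176,"tz":0,"ax":0,"ay":0,"az":0,"gripper":0},{"tx":0,"ty":0,"tz":0,"ax":0,"ay":0,"az":-0.1,"gripper":0},{"tx":0,"ty":0,"tz":0,"ax":0,"ay":0,"az":-0.1,"gripper":0},{"tx":0,"ty":0,"tz":0.018,"ax":0,"ay":0,"az":-0.12,"gripper":0}])

```text
time: 4.4
tool_pos: [0.4672, 0.0891, 0.1118]
tcp_rot: [[0.206, 0.979, 0.007], [0.979, -0.206, 0.0], [0.001, 0.006, -1.0]]
contact_force: [1.4, -0.6, 0.3]
grip_width: 0.0003
```

Emit:
carry_out(moves=[{"tx":0,"ty":0,"tz":0,"ax":0,"ay":0,"az":0,"gripper":0}])

```text
time: 4.48
tool_pos: [0.4638, 0.089, 0.1076]
tcp_rot: [[0.206, 0.978, -0.003], [0.978, -0.206, -0.0], [-0.001, -0.003, -1.0]]
contact_force: [-1.1, -0.7, 0.1]
grip_width: -0.0002
```

```bash
python3 - <<'E'
from h import *
s,d,im,f=grab('scene'); _,_,w,_=grab('wrist')
W=d['world_to_cam']
t=s['tool_pos'];print(t,s['contact_force'],s['grip_width'])
for z in (.077,.084,.1,.116,.13):
    c=W@np.r_[t[:2],z,1];print(z,((f*c[0]/c[2]+d['cx']-190)*6).round(),((f*c[1]/c[2]+d['cy']-160)*6).round())
o=np.zeros((600,800,3),np.uint8);a=cv2.resize(im[160:250,190:290],None,fx=6,fy=6,interpolation=cv2.INTER_CUBIC);o[:540,:600]=a;o[:384,600:]=w[:,160:360]
cv2.imwrite('pics/s4.png',o)
E
```

```text
[0.46377452 0.0889904  0.10755534] [-1.13106022 -0.70459546  0.09540961] -0.00022887675105279096
0.077 404.0 408.0
0.084 404.0 395.0
0.1 405.0 367.0
0.116 405.0 337.0
0.13 405.0 311.0
```

View pics/s4.png

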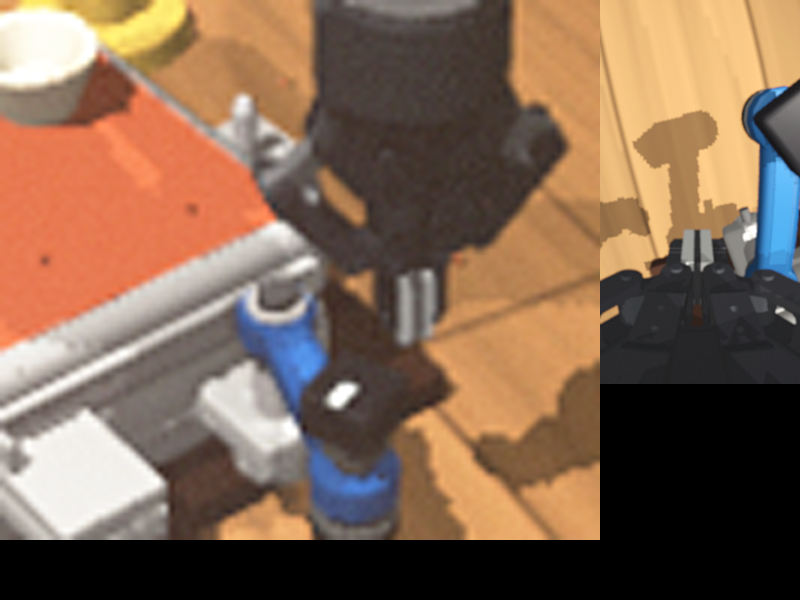

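The fingertip shows at (410,342), so it is at z≈0.113, about 6 mm above the TCP and still above mid-arm. I'll lower 11 mm more, make contact and push round the arc.

Emit:
carry_out(moves=[{"tx":0,"ty":0,"tz":0.006,"ax":0,"ay":0,"az":0,"gripper":0},{"tx":0,"ty":0.008,"tz":0.004,"ax":0,"ay":0,"az":0,"gripper":0},{"tx":0,"ty":0.008,"tz":0,"ax":0,"ay":0,"az":0,"gripper":0},{"tx":0,"ty":0.004,"tz":0,"ax":0,"ay":0,"az":0,"gripper":0},{"tx":0,"ty":0,"tz":0,"ax":0,"ay":0,"az":0,"gripper":0}])

```text
time: 5.0
tool_pos: [0.4861, 0.0845, 0.0992]
tcp_rot: [[0.212, 0.977, 0.0], [0.977, -0.212, -0.0], [0.0, 0.0, -1.0]]
contact_force: [-1.5, 1.1, 0.8]
grip_width: -0.0
```

Emit:
carry_out(moves=[{"tx":0,"ty":0.002,"tz":0,"ax":0,"ay":0,"az":0,"gripper":0},{"tx":0,"ty":0.002,"tz":0,"ax":0,"ay":0,"az":0,"gripper":0},{"tx":0,"ty":0.002,"tz":0,"ax":0,"ay":0,"az":0,"gripper":0},{"tx":0,"ty":0.002,"tz":0,"ax":0,"ay":0,"az":0,"gripper":0}])

```text
time: 5.33
tool_pos: [0.4896, 0.0843, 0.0988]
tcp_rot: [[0.212, 0.977, -0.007], [0.977, -0.212, 0.002], [0.0, -0.007, -1.0]]
contact_force: [-9.8, 7.0, 6.6]
grip_width: 0.0003
```

Emit:
carry_out(moves=[{"tx":0.0017,"ty":0.0027,"tz":0,"ax":0,"ay":0,"az":0.08,"gripper":0},{"tx":0.0017,"ty":0.0027,"tz":0,"ax":0,"ay":0,"az":0.08,"gripper":0}])

```text
time: 5.5
tool_pos: [0.4955, 0.0861, 0.0988]
tcp_rot: [[0.368, 0.93, -0.007], [0.93, -0.368, 0.001], [-0.001, -0.007, -1.0]]
contact_force: [-8.8, 3.1, 4.8]
grip_width: -0.0002
```

Emit:
carry_out(moves=[{"tx":0.0015,"ty":0.0028,"tz":0,"ax":0,"ay":0,"az":0.08,"gripper":0},{"tx":0.0015,"ty":0.0028,"tz":0,"ax":0,"ay":0,"az":0.08,"gripper":0},{"tx":0.0015,"ty":0.0028,"tz":0,"ax":0,"ay":0,"az":0.08,"gripper":0},{"tx":0.0015,"ty":0.0028,"tz":0,"ax":0,"ay":0,"az":0.08,"gripper":0}])

```text
time: 5.83
tool_pos: [0.5086, 0.0862, 0.0989]
tcp_rot: [[0.642, 0.767, -0.006], [0.767, -0.642, 0.001], [-0.003, -0.006, -1.0]]
contact_force: [-9.2, 5.2, 4.1]
grip_width: 0.0
```

```bash
python3 - <<'E'
from h import *
s,d,im,f=grab('wrist')
cv2.imwrite('pics/w5.png',im[60:384,100:420])
print(s['contact_force'],s['wrist_torque'])
E
```

```text
[-9.18371336  5.23361635  4.13142314] [ 0.71067263  1.45688951 -0.0838    ]
```

View pics/w5.png

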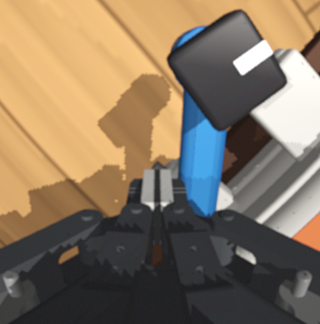

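The arm is now following the fingers: it is upright in the picture just right of them, with the head at (228,68). I'll carry on.

Emit:
carry_out(moves=[{"tx":0.0015,"ty":0.0028,"tz":0,"ax":0,"ay":0,"az":0.08,"gripper":0},{"tx":0.0015,"ty":0.0028,"tz":0,"ax":0,"ay":0,"az":0.08,"gripper":0},{"tx":0.0015,"ty":0.0028,"tz":0,"ax":0,"ay":0,"az":0.08,"gripper":0},{"tx":0.0015,"ty":0.0028,"tz":0,"ax":0,"ay":0,"az":0.08,"gripper":0},{"tx":0.0015,"ty":0.0028,"tz":0,"ax":0,"ay":0,"az":0.08,"gripper":0}])

```text
time: 6.3
tool_pos: [0.5237, 0.0809, 0.0989]
tcp_rot: [[0.89, 0.456, -0.006], [0.456, -0.89, 0.002], [-0.004, -0.004, -1.0]]
contact_force: [-8.8, 6.7, 4.0]
grip_width: -0.0003
```

Emit:
carry_out(moves=[{"tx":0.0015,"ty":0.0028,"tz":0,"ax":0,"ay":0,"az":0.08,"gripper":0},{"tx":0.0015,"ty":0.0028,"tz":0,"ax":0,"ay":0,"az":0.08,"gripper":0}])

```text
time: 6.47
tool_pos: [0.5289, 0.0772, 0.0989]
tcp_rot: [[0.951, 0.309, -0.005], [0.309, -0.951, 0.002], [-0.004, -0.004, -1.0]]
contact_force: [-7.3, 6.5, 3.4]
grip_width: -0.0
```

Emit:
carry_out(moves=[{"tx":0.0008,"ty":0.0014,"tz":0,"ax":0,"ay":0,"az":0.04,"gripper":0},{"tx":0.0008,"ty":0.0014,"tz":0,"ax":0,"ay":0,"az":0.04,"gripper":0}])

```text
time: 6.63
tool_pos: [0.5314, 0.0749, 0.0989]
tcp_rot: [[0.972, 0.233, -0.005], [0.233, -0.972, 0.002], [-0.004, -0.003, -1.0]]
contact_force: [-6.8, 7.7, 3.4]
grip_width: 0.0001
```

Emit:
carry_out(moves=[{"tx":0.0008,"ty":0.0014,"tz":0,"ax":0,"ay":0,"az":0.04,"gripper":0},{"tx":0.0008,"ty":0.0014,"tz":0,"ax":0,"ay":0,"az":0.04,"gripper":0}])

```text
time: 6.8
tool_pos: [0.5334, 0.0729, 0.0989]
tcp_rot: [[0.988, 0.155, -0.005], [0.155, -0.988, 0.003], [-0.005, -0.003, -1.0]]
contact_force: [-9.2, 11.9, 3.9]
grip_width: 0.0003
```

Emit:
carry_out(moves=[{"tx":0.0002,"ty":0.001,"tz":0,"ax":0,"ay":0,"az":0.02,"gripper":0},{"tx":0.0002,"ty":0.001,"tz":0,"ax":0,"ay":0,"az":0,"gripper":0}])

```text
time: 6.97
tool_pos: [0.5336, 0.0726, 0.0988]
tcp_rot: [[0.991, 0.135, -0.006], [0.136, -0.991, 0.006], [-0.005, -0.006, -1.0]]
contact_force: [-9.2, 18.9, 5.1]
grip_width: -0.0003
```

Emit:
carry_out(moves=[{"tx":0,"ty":0.001,"tz":0,"ax":0,"ay":0,"az":0,"gripper":0},{"tx":0,"ty":0.001,"tz":0,"ax":0,"ay":0,"az":0,"gripper":0}])

```text
time: 7.13
tool_pos: [0.5362, 0.0685, 0.0997]
tcp_rot: [[0.99, 0.138, -0.0], [0.138, -0.99, 0.001], [-0.0, -0.001, -1.0]]
contact_force: [-4.3, 10.8, 7.4]
grip_width: -0.0003
```

Emit:
carry_out(moves=[{"tx":0,"ty":0.0005,"tz":0,"ax":0,"ay":0,"az":0,"gripper":0}])

```text
time: 7.22
tool_pos: [0.5362, 0.0685, 0.0997]
tcp_rot: [[0.991, 0.137, -0.001], [0.137, -0.991, 0.003], [-0.0, -0.003, -1.0]]
contact_force: [-4.6, 9.7, 6.1]
grip_width: -0.0
```

```bash
python3 - <<'E'
from h import *
s,d,im,f=grab('wrist'); s2,dt,t,ft=grab('top')
print(s['contact_force'],s['tool_pos'],s['wrist_torque'])
o=np.zeros((400,800,3),np.uint8);o[:384,:400]=im[:,80:480];o[:400,400:]=cv2.resize(t[120:200,195:275],(400,400),interpolation=cv2.INTER_CUBIC)
cv2.imwrite('pics/w6.png',o)
E
```

```text
[-4.61253241  9.66812997  6.10113685] [0.53624411 0.06852615 0.09974771] [1.70282623 0.6138481  0.04461664]
```

View pics/w6.png

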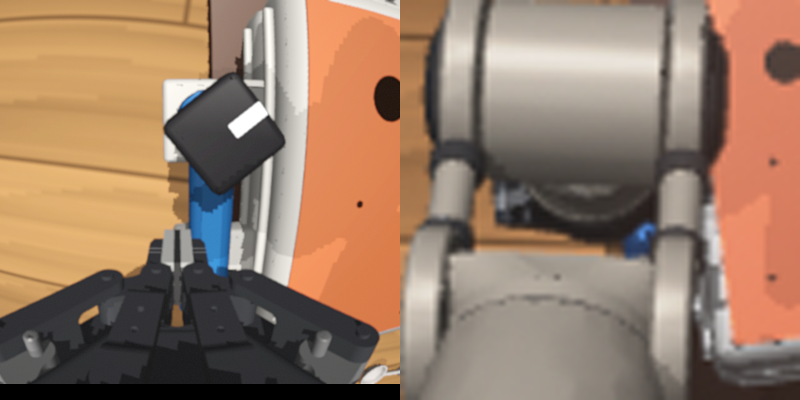

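```bash
python3 - <<'E'
from h import *
s,d,im,f=grab('wrist')
x=onz(*ray('wrist',d,f,s,305,134),.1595);v=x[:2]-[.502,.0475];print(x,np.hypot(*v),np.degrees(np.arctan2(v[1],v[0])),np.degrees(np.arctan2(*s['tcp_rot'][1::-1,0])))
g=im[90:150,290:360];m=(g.min(2)>200).astype(np.uint8);m=cv2.erode(m,np.ones((2,2)));c=max(cv2.findContours(m,0,2)[0],key=cv2.contourArea);print(cv2.minAreaRect(c),cv2.contourArea(c))
E
```

```text
[0.60159954 0.06232617 0.1595    ] 0.10069699105050665 8.466754045275646 7.88528275544798
((38.34300994873047, 29.83447265625), (14.954081535339355, 38.58317947387695), 51.709835052490234) 535.5
```

Emit:
carry_out(moves=[{"tx":0,"ty":0.001,"tz":0,"ax":0,"ay":0,"az":0,"gripper":0},{"tx":0,"ty":0.001,"tz":0,"ax":0,"ay":0,"az":0,"gripper":0}])

```text
time: 7.53
tool_pos: [0.5363, 0.0683, 0.0998]
tcp_rot: [[0.991, 0.137, -0.001], [0.137, -0.991, 0.006], [-0.0, -0.006, -1.0]]
contact_force: [-4.2, 18.8, 6.8]
grip_width: -0.0002
```

Emit:
carry_out(moves=[{"tx":0,"ty":0.001,"tz":0,"ax":0,"ay":0,"az":0,"gripper":0},{"tx":0,"ty":0.001,"tz":0,"ax":0,"ay":0,"az":0,"gripper":0}])

```text
time: 7.7
tool_pos: [0.5363, 0.0682, 0.0998]
tcp_rot: [[0.991, 0.137, -0.001], [0.137, -0.991, 0.009], [-0.0, -0.009, -1.0]]
contact_force: [-4.2, 28.2, 7.4]
grip_width: -0.0001
```

```bash
python3 - <<'E'
from h import *
s,d,im,f=grab('wrist')
g=im[90:150,290:360];m=(g.min(2)>200).astype(np.uint8);m=cv2.erode(m,np.ones((2,2)));c=max(cv2.findContours(m,0,2)[0],key=cv2.contourArea);r=cv2.minAreaRect(c);print(r,s['tool_pos'],s['contact_force'])
print(onz(*ray('wrist',d,f,s,r[0][0]+290,r[0][1]+90),.1595))
E
```

```text
((36.06154251098633, 29.5076904296875), (15.085396766662598, 38.59054946899414), 52.12501525878906) [0.53625481 0.06818287 0.09975057] [-4.24247703 28.17945262  7.43589086]
[0.60749128 0.0554335  0.1595    ]
```

On the stop: the force rose from 19 to 28 N with no motion, and the arm angle is about 8.5° against the expected 8°. Next I'll withdraw, rise and measure the head's orientation.

Emit:
carry_out(moves=[{"tx":0,"ty":-0.015,"tz":0,"ax":0,"ay":0,"az":0,"gripper":0},{"tx":0,"ty":-0.02,"tz":0,"ax":0,"ay":0,"az":0,"gripper":0},{"tx":0,"ty":0,"tz":-0.035,"ax":0,"ay":0,"az":0,"gripper":0},{"tx":0,"ty":0,"tz":-0.04,"ax":0,"ay":0,"az":0,"gripper":0},{"tx":0,"ty":0,"tz":-0.04,"ax":0,"ay":0,"az":0,"gripper":0}])

```text
time: 8.17
tool_pos: [0.532, 0.0977, 0.2151]
tcp_rot: [[0.99, 0.138, -0.002], [0.138, -0.99, -0.0], [-0.002, 0.0, -1.0]]
contact_force: [2.1, 0.4, -0.4]
grip_width: 0.0
```

Emit:
carry_out(moves=[{"tx":0,"ty":0,"tz":0,"ax":0,"ay":0,"az":0,"gripper":0},{"tx":0,"ty":0,"tz":0,"ax":0,"ay":0,"az":0,"gripper":0}])

```text
time: 8.33
tool_pos: [0.5341, 0.0974, 0.2169]
tcp_rot: [[0.991, 0.137, 0.006], [0.137, -0.991, -0.0], [0.006, 0.001, -1.0]]
contact_force: [-0.0, 0.5, 0.2]
grip_width: -0.0002
```

```bash
cat > head.py <<'E'
from h import *
s,d,im,f=grab('wrist');Z=.1595
print(s['tool_pos'].round(4),s['contact_force'].round(1),s['joint_positions'].round(3))
# expected pixel of head
T=np.eye(4);T[:3,:3]=s['tcp_rot'];T[:3,3]=s['tool_pos'];M=T@np.array(d['mount'])
c=np.linalg.inv(M)@np.array([.602,.062,Z,1]);r=np.hypot(c[0],c[1]);t=np.arctan2(r,c[2]);u,v=d['cx']+f*t*c[0]/r,d['cy']+f*t*c[1]/r
print('exp px',u,v)
x0,y0=int(u)-45,int(v)-45
g=im[y0:y0+90,x0:x0+90]
w=(g.min(2)>190).astype(np.uint8);hsv=cv2.cvtColor(g,cv2.COLOR_BGR2HSV)
pl=lambda P:np.array([onz(*ray('wrist',d,f,s,p[0]+x0,p[1]+y0),Z)[:2] for p in P])
k=((g.max(2)<75)).astype(np.uint8)
k=cv2.morphologyEx(k,cv2.MORPH_OPEN,np.ones((3,3)))
n,l,st,ce=cv2.connectedComponentsWithStats(k)
i=1+np.argmin([np.hypot(*(ce[j]-45))-.02*st[j,4] for j in range(1,n)])
P=pl(np.argwhere(l==i)[:,::-1]);R=cv2.minAreaRect((P*1000).astype(np.float32));print('head mm',R)
n,l,st,ce=cv2.connectedComponentsWithStats(w)
for j in range(1,n):
    if 20<st[j,4]<600 and np.hypot(*(ce[j]-45))<28:
        P=pl(np.argwhere(l==j)[:,::-1])*1000;m=P.mean(0);e,V=np.linalg.eigh(np.cov((P-m).T));a=V[:,1];print('mark',st[j,4],m,'axis deg',np.degrees(np.arctan2(a[1],a[0])),np.sqrt(e))
cv2.imwrite('pics/wh.png',cv2.resize(g,None,fx=5,fy=5))
E
python3 head.py
```

```text
[0.5341 0.0974 0.2169] [-0.   0.5  0.2] [ 0.039  0.372  1.482 -0.     1.281  1.472]
exp px 319.1707546270816 120.80924378971967
head mm ((597.3771362304688, 59.01938247680664), (44.174346923828125, 33.562347412109375), 46.91233825683594)
mark 25 [622.1506723   56.45418151] axis deg 95.11134821793914 [0.54244503 2.08322606]
mark 141 [607.90069275  55.67853801] axis deg 138.1051490847836 [1.65838455 3.85767595]
```

The head's yaw is about -43° and its axis is near (0.602, 0.0615). I'll move over it, and turn counter-clockwise to 227° so there is a long clockwise stroke available.

Emit:
carry_out(moves=[{"tx":0.0312,"ty":0.0225,"tz":0,"ax":0,"ay":0,"az":0,"gripper":0.06},{"tx":0.0313,"ty":0.0224,"tz":0,"ax":0,"ay":0,"az":0,"gripper":0.06},{"tx":0,"ty":0,"tz":0,"ax":0,"ay":0,"az":-0.12,"gripper":0.06},{"tx":0,"ty":0,"tz":0,"ax":0,"ay":0,"az":-0.12,"gripper":0.06},{"tx":0,"ty":0,"tz":0,"ax":0,"ay":0,"az":-0.12,"gripper":0.06}])

```text
time: 8.8
tool_pos: [0.6002, 0.0608, 0.2113]
tcp_rot: [[0.876, 0.482, -0.005], [0.482, -0.876, -0.0], [-0.004, -0.002, -1.0]]
contact_force: [-0.7, 0.7, -0.4]
grip_width: 0.0592
```

Emit:
carry_out(moves=[{"tx":0,"ty":0,"tz":0,"ax":0,"ay":0,"az":-0.12,"gripper":0.06},{"tx":0,"ty":0,"tz":0,"ax":0,"ay":0,"az":-0.12,"gripper":0.06},{"tx":0,"ty":0,"tz":0,"ax":0,"ay":0,"az":-0.12,"gripper":0.06},{"tx":0,"ty":0,"tz":0,"ax":0,"ay":0,"az":-0.12,"gripper":0.06},{"tx":0,"ty":0,"tz":0,"ax":0,"ay":0,"az":-0.12,"gripper":0.06}])

```text
time: 9.22
tool_pos: [0.5998, 0.0613, 0.2119]
tcp_rot: [[0.451, 0.893, -0.004], [0.893, -0.451, -0.0], [-0.002, -0.003, -1.0]]
contact_force: [0.3, -0.7, 0.2]
grip_width: 0.0599
```

Emit:
carry_out(moves=[{"tx":0,"ty":0,"tz":0,"ax":0,"ay":0,"az":-0.12,"gripper":0.06},{"tx":0,"ty":0,"tz":0,"ax":0,"ay":0,"az":-0.12,"gripper":0.06},{"tx":0,"ty":0,"tz":0,"ax":0,"ay":0,"az":-0.12,"gripper":0.06},{"tx":0,"ty":0,"tz":0,"ax":0,"ay":0,"az":-0.12,"gripper":0.06},{"tx":0,"ty":0,"tz":0,"ax":0,"ay":0,"az":-0.12,"gripper":0.06}])

```text
time: 9.63
tool_pos: [0.5998, 0.0613, 0.2119]
tcp_rot: [[-0.132, 0.991, -0.004], [0.991, 0.132, -0.0], [0.0, -0.004, -1.0]]
contact_force: [-0.2, -0.5, -0.1]
grip_width: 0.0605
```

Emit:
carry_out(moves=[{"tx":0,"ty":0,"tz":0,"ax":0,"ay":0,"az":-0.12,"gripper":0.06},{"tx":0,"ty":0,"tz":0,"ax":0,"ay":0,"az":-0.12,"gripper":0.06},{"tx":0,"ty":0,"tz":0,"ax":0,"ay":0,"az":-0.12,"gripper":0.06},{"tx":0,"ty":0,"tz":0,"ax":0,"ay":0,"az":-0.12,"gripper":0.06},{"tx":0,"ty":0,"tz":0,"ax":0,"ay":0,"az":-0.12,"gripper":0.06}])

```text
time: 10.05
tool_pos: [0.5998, 0.0613, 0.2119]
tcp_rot: [[-0.669, 0.743, -0.004], [0.743, 0.669, -0.0], [0.002, -0.003, -1.0]]
contact_force: [-0.1, 1.3, 0.1]
grip_width: 0.0597
```

Emit:
carry_out(moves=[{"tx":0,"ty":0,"tz":0,"ax":0,"ay":0,"az":-0.12,"gripper":0.06},{"tx":0,"ty":0,"tz":0,"ax":0,"ay":0,"az":-0.12,"gripper":0.06},{"tx":0,"ty":0,"tz":0,"ax":0,"ay":0,"az":-0.12,"gripper":0.06},{"tx":0,"ty":0,"tz":0,"ax":0,"ay":0,"az":-0.12,"gripper":0.06},{"tx":0,"ty":0,"tz":0,"ax":0,"ay":0,"az":-0.12,"gripper":0.06}])

```text
time: 10.47
tool_pos: [0.5999, 0.0613, 0.212]
tcp_rot: [[-0.972, 0.236, -0.004], [0.236, 0.972, -0.0], [0.004, -0.001, -1.0]]
contact_force: [-0.2, 0.1, -0.6]
grip_width: 0.0601
```

Emit:
carry_out(moves=[{"tx":0,"ty":0,"tz":0,"ax":0,"ay":0,"az":-0.12,"gripper":0.06},{"tx":0,"ty":0,"tz":0,"ax":0,"ay":0,"az":-0.12,"gripper":0.06},{"tx":0,"ty":0,"tz":0,"ax":0,"ay":0,"az":-0.12,"gripper":0.06},{"tx":0,"ty":0,"tz":0,"ax":0,"ay":0,"az":-0.12,"gripper":0.06},{"tx":0,"ty":0,"tz":0,"ax":0,"ay":0,"az":-0.12,"gripper":0.06}])

```text
time: 10.88
tool_pos: [0.5998, 0.0613, 0.2119]
tcp_rot: [[-0.935, -0.354, -0.004], [-0.354, 0.935, -0.0], [0.004, 0.001, -1.0]]
contact_force: [-1.2, 0.5, 0.5]
grip_width: 0.06
```

Emit:
carry_out(moves=[{"tx":0,"ty":0,"tz":0,"ax":0,"ay":0,"az":-0.12,"gripper":0.06},{"tx":0,"ty":0,"tz":0,"ax":0,"ay":0,"az":-0.12,"gripper":0.06},{"tx":0,"ty":0,"tz":0,"ax":0,"ay":0,"az":-0.12,"gripper":0.06},{"tx":0,"ty":0,"tz":0,"ax":0,"ay":0,"az":-0.1,"gripper":0.06},{"tx":0,"ty":0,"tz":0,"ax":0,"ay":0,"az":0,"gripper":0.06}])

```text
time: 11.3
tool_pos: [0.5999, 0.0614, 0.2121]
tcp_rot: [[-0.683, -0.731, -0.004], [-0.731, 0.683, -0.0], [0.002, 0.003, -1.0]]
contact_force: [-0.1, 0.2, -0.5]
grip_width: 0.0603
```

```bash
python3 head.py; python3 - <<'E'
from h import *
s=robot.state();print(s['tool_pos'],np.degrees(np.arctan2(s['tcp_rot'][1,0],s['tcp_rot'][0,0])),s['grip_width'],s['wrist_torque'])
E
```

```text
[0.5999 0.0614 0.2121] [-0.1  0.2 -0.5] [-0.025  0.493  1.302 -0.     1.35  -2.415]
exp px 254.75490469767138 205.4852165606412
head mm ((598.3474731445312, 58.64323425292969), (33.82505798339844, 27.755430221557617), 47.96765899658203)
mark 125 [607.92413299  56.03482394] axis deg 137.5666526271502 [1.58692869 3.82421037]
[0.60000415 0.06135318 0.21235782] -133.36204831672995 0.05993642987294873 [-0.00076621  0.000955   -0.00759863]
```

Emit:
carry_out(moves=[{"tx":-0.0014,"ty":-0.0015,"tz":0.02,"ax":0,"ay":0,"az":0,"gripper":0.06},{"tx":0,"ty":0,"tz":0.02,"ax":0,"ay":0,"az":0,"gripper":0.06},{"tx":0,"ty":0,"tz":0.017,"ax":0,"ay":0,"az":0,"gripper":0.06},{"tx":0,"ty":0,"tz":0,"ax":0,"ay":0,"az":0,"gripper":0.06}])

```text
time: 11.68
tool_pos: [0.6001, 0.0614, 0.1525]
tcp_rot: [[-0.687, -0.726, -0.009], [-0.726, 0.687, 0.0], [0.006, 0.006, -1.0]]
contact_force: [-0.3, 1.1, -0.7]
grip_width: 0.0601
```

```bash
python3 - <<'E'
from h import *
s,d,im,f=grab('scene'); _,_,w,_=grab('wrist')
W=d['world_to_cam'];t=s['tool_pos'];print(t,s['contact_force'])
pr=lambda p:((f*(c:=W@np.r_[p,1])[0]/c[2]+d['cx']),(f*c[1]/c[2]+d['cy']))
x0,y0=[int(v)-40 for v in pr([.602,.0615,.15])]
for z in (.1175,.1295,.1595): print(z,[((a-b)*6).__round__() for a,b in zip(pr([.602,.0615,z]),(x0,y0))])
o=np.zeros((480,800,3),np.uint8);o[:480,:480]=cv2.resize(im[y0:y0+80,x0:x0+80],(480,480),interpolation=cv2.INTER_CUBIC);o[:384,480:]=w[:,96:416]
cv2.imwrite('pics/s7.png',o)
E
```

```text
[0.60011258 0.06143108 0.15248735] [-0.34172425  1.1185     -0.73007852]
0.1175 [252, 307]
0.1295 [249, 285]
0.1595 [244, 227]
```

View pics/s7.png

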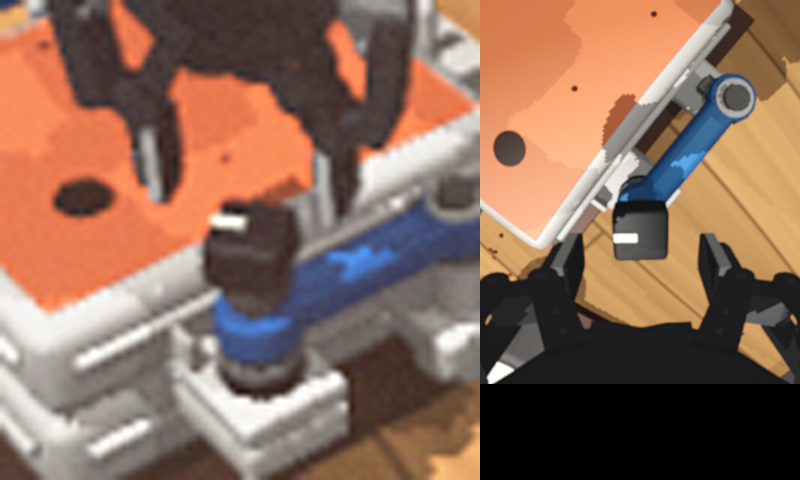

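The picture shows the head at (245,230) and the open tips at (155,200) and (330,220), so the tips are still above the head at about TCP+20 mm. In the wrist view the head sits centred between the fingers. I'll descend further, watching the force.

Emit:
carry_out(moves=[{"tx":-0.001,"ty":0,"tz":0.01,"ax":0,"ay":0,"az":0,"gripper":0.06},{"tx":0,"ty":0,"tz":0.008,"ax":0,"ay":0,"az":0,"gripper":0.06},{"tx":0,"ty":0,"tz":0.006,"ax":0,"ay":0,"az":0,"gripper":0.06},{"tx":0,"ty":0,"tz":0,"ax":0,"ay":0,"az":0,"gripper":0.06}])

```text
time: 12.12
tool_pos: [0.6026, 0.0623, 0.1317]
tcp_rot: [[-0.685, -0.728, -0.002], [-0.728, 0.685, -0.0], [0.002, 0.002, -1.0]]
contact_force: [-0.5, 0.4, -0.3]
grip_width: 0.0603
```

Emit:
carry_out(moves=[{"tx":0,"ty":0,"tz":0.005,"ax":0,"ay":0,"az":0,"gripper":0.06},{"tx":0,"ty":0,"tz":0,"ax":0,"ay":0,"az":0,"gripper":0.06}])

```text
time: 12.28
tool_pos: [0.6031, 0.0622, 0.1275]
tcp_rot: [[-0.685, -0.728, -0.001], [-0.728, 0.685, -0.0], [0.001, 0.001, -1.0]]
contact_force: [-0.4, -0.2, -0.3]
grip_width: 0.0601
```

Emit:
carry_out(squeeze=25, moves=[{"tx":0,"ty":0,"tz":0,"ax":0,"ay":0,"az":0,"gripper":0.03},{"tx":0,"ty":0,"tz":0,"ax":0,"ay":0,"az":0,"gripper":0.02},{"tx":0,"ty":0,"tz":0,"ax":0,"ay":0,"az":0,"gripper":0.02},{"tx":0,"ty":0,"tz":0,"ax":0,"ay":0,"az":0,"gripper":0.02},{"tx":0,"ty":0,"tz":0,"ax":0,"ay":0,"az":0,"gripper":0.02}])

```text
time: 12.7
tool_pos: [0.6032, 0.0628, 0.1288]
tcp_rot: [[-0.685, -0.729, 0.0], [-0.729, 0.685, 0.001], [-0.001, 0.0, -1.0]]
contact_force: [-3.6, 4.4, 4.6]
grip_width: 0.0309
```

```bash
python3 - <<'E'
from h import *
s=robot.state();print(s['grip_width'],s['tool_pos'],s['contact_force'],s['wrist_torque'],s['joint_positions'][5])
E
python3 head.py
```

```text
0.030927355909841515 [0.60324962 0.06277287 0.12878545] [-3.60409379  4.35169378  4.56802449] [ 0.50041853  0.53077222 -0.00636683] -2.4103323989928893
[0.6032 0.0628 0.1288] [-3.6  4.4  4.6] [-2.300e-02  5.670e-01  1.414e+00  1.000e-03  1.160e+00 -2.410e+00]
exp px 256.99898132788917 257.20517422047857
head mm ((603.994873046875, 62.91383743286133), (50.73253631591797, 46.87980651855469), 46.84400939941406)
mark 77 [605.17967861  59.54229751] axis deg 173.08538043496958 [1.09406112 1.66200514]
```

Closed on the head at 31 mm. I'll firm up the grip and start turning clockwise.

Emit:
carry_out(squeeze=70, moves=[{"tx":0,"ty":0,"tz":0,"ax":0,"ay":0,"az":0,"gripper":0.02},{"tx":0,"ty":0,"tz":0,"ax":0,"ay":0,"az":0,"gripper":0.02},{"tx":0,"ty":0,"tz":0.00015,"ax":0,"ay":0,"az":0.12,"gripper":0.02},{"tx":0,"ty":0,"tz":0.00015,"ax":0,"ay":0,"az":0.12,"gripper":0.02},{"tx":0,"ty":0,"tz":0.00015,"ax":0,"ay":0,"az":0.12,"gripper":0.02}])

```text
time: 13.17
tool_pos: [0.6038, 0.062, 0.1285]
tcp_rot: [[-0.9, -0.436, 0.001], [-0.436, 0.9, -0.001], [-0.001, -0.001, -1.0]]
contact_force: [-2.5, 0.6, 4.8]
grip_width: 0.0305
```

Emit:
carry_out(moves=[{"tx":0,"ty":0,"tz":0.00015,"ax":0,"ay":0,"az":0.12,"gripper":0.02},{"tx":0,"ty":0,"tz":0.00015,"ax":0,"ay":0,"az":0.12,"gripper":0.02},{"tx":0,"ty":0,"tz":0.00015,"ax":0,"ay":0,"az":0.12,"gripper":0.02},{"tx":0,"ty":0,"tz":0.00015,"ax":0,"ay":0,"az":0.12,"gripper":0.02},{"tx":0,"ty":0,"tz":0,"ax":0,"ay":0,"az":0,"gripper":0.02}])

```text
time: 13.58
tool_pos: [0.6041, 0.0608, 0.1279]
tcp_rot: [[-1.0, 0.03, 0.002], [0.03, 1.0, -0.002], [-0.002, -0.002, -1.0]]
contact_force: [-1.7, -3.5, 5.5]
grip_width: 0.0305
```

```bash
cat > st.py <<'E'
from h import *
s=robot.state();print('t',round(s['time'],2),'w',s['grip_width'].round(4),s['tool_pos'].round(4),'F',s['contact_force'].round(1),'T',s['wrist_torque'].round(3),'j6',s['joint_positions'][5].round(3),'tau6',s['joint_efforts'][5].round(3))
E
python3 st.py
```

```text
Traceback (most recent call last):
  File "st.py", line 2, in <module>
    s=robot.state();print('t',round(s['time'],2),'w',s['grip_width'].round(4),s['tool_pos'].round(4),'F',s['contact_force'].round(1),'T',s['wrist_torque'].round(3),'j6',s['joint_positions'][5].round(3),'tau6',s['joint_efforts'][5].round(3))
                                                     ^^^^^^^^^^^^^^^^^^^^^
AttributeError: 'float' object has no attribute 'round'
```

```bash
sed -i "s/s\['grip_width'\].round(4)/round(s['grip_width'],4)/" st.py; python3 st.py
```

```text
t 13.58 w 0.0305 [0.6041 0.0608 0.1279] F [-1.7 -3.5  5.5] T [-0.635  0.294  0.029] j6 -1.564 tau6 1.558
```

Emit:
carry_out(moves=[{"tx":0,"ty":0,"tz":0.00015,"ax":0,"ay":0,"az":0.12,"gripper":0.02},{"tx":0,"ty":0,"tz":0.00015,"ax":0,"ay":0,"az":0.12,"gripper":0.02},{"tx":0,"ty":0,"tz":0,"ax":0,"ay":0,"az":0,"gripper":0.02}])

```text
time: 13.83
tool_pos: [0.6039, 0.0607, 0.1276]
tcp_rot: [[-0.964, 0.267, 0.001], [0.267, 0.964, -0.002], [-0.002, -0.002, -1.0]]
contact_force: [-1.7, -1.9, 6.0]
grip_width: 0.0302
```

```bash
python3 st.py
```

```text
t 13.83 w 0.0302 [0.6039 0.0607 0.1276] F [-1.7 -1.9  6. ] T [-0.621  0.377 -0.04 ] j6 -1.324 tau6 1.541
```

Emit:
carry_out(moves=[{"tx":0,"ty":0,"tz":0.00015,"ax":0,"ay":0,"az":0.12,"gripper":0.02},{"tx":0,"ty":0,"tz":0.00015,"ax":0,"ay":0,"az":0.12,"gripper":0.02},{"tx":0,"ty":0,"tz":0,"ax":0,"ay":0,"az":0,"gripper":0.02}])

```text
time: 14.08
tool_pos: [0.6035, 0.0606, 0.1273]
tcp_rot: [[-0.873, 0.489, 0.001], [0.489, 0.873, -0.003], [-0.002, -0.002, -1.0]]
contact_force: [-3.6, -2.5, 6.1]
grip_width: 0.0304
```

```bash
python3 st.py
```

```text
t 14.08 w 0.0304 [0.6035 0.0606 0.1273] F [-3.6 -2.5  6.1] T [-0.598  0.656 -0.003] j6 -1.084 tau6 1.543
```

Emit:
carry_out(moves=[{"tx":0,"ty":0,"tz":0.00015,"ax":0,"ay":0,"az":0.12,"gripper":0.02},{"tx":0,"ty":0,"tz":0.00015,"ax":0,"ay":0,"az":0.12,"gripper":0.02},{"tx":0,"ty":0,"tz":0,"ax":0,"ay":0,"az":0,"gripper":0.02}])

```text
time: 14.33
tool_pos: [0.603, 0.0606, 0.1269]
tcp_rot: [[-0.731, 0.682, -0.001], [0.682, 0.731, -0.003], [-0.001, -0.002, -1.0]]
contact_force: [-4.0, -4.6, 7.4]
grip_width: 0.0305
```

```bash
python3 st.py
```

```text
t 14.33 w 0.0305 [0.603  0.0606 0.1269] F [-4.  -4.6  7.4] T [-0.594  0.93  -0.015] j6 -0.844 tau6 1.546
```

Emit:
carry_out(moves=[{"tx":0,"ty":0,"tz":0.00018,"ax":0,"ay":0,"az":0.12,"gripper":0.02},{"tx":0,"ty":0,"tz":0.00018,"ax":0,"ay":0,"az":0.12,"gripper":0.02},{"tx":0,"ty":0,"tz":0,"ax":0,"ay":0,"az":0,"gripper":0.02}])

```text
time: 14.58
tool_pos: [0.6024, 0.0605, 0.1267]
tcp_rot: [[-0.548, 0.836, -0.002], [0.836, 0.548, -0.003], [-0.001, -0.003, -1.0]]
contact_force: [-7.5, -3.9, 8.7]
grip_width: 0.0303
```

```bash
python3 st.py
```

```text
t 14.58 w 0.0303 [0.6024 0.0605 0.1267] F [-7.5 -3.9  8.7] T [-0.763  1.309 -0.094] j6 -0.604 tau6 1.493
```

Emit:
carry_out(moves=[{"tx":0,"ty":0,"tz":0.00018,"ax":0,"ay":0,"az":0.12,"gripper":0.02},{"tx":0,"ty":0,"tz":0.00018,"ax":0,"ay":0,"az":0.12,"gripper":0.02},{"tx":0,"ty":0,"tz":0,"ax":0,"ay":0,"az":0,"gripper":0.02}])

```text
time: 14.83
tool_pos: [0.6018, 0.0603, 0.1264]
tcp_rot: [[-0.334, 0.943, -0.003], [0.943, 0.334, -0.003], [-0.002, -0.004, -1.0]]
contact_force: [-9.7, -5.0, 11.0]
grip_width: 0.0305
```

```bash
python3 st.py
```

```text
t 14.83 w 0.0305 [0.6018 0.0603 0.1264] F [-9.7 -5.  11. ] T [-0.882  1.724 -0.091] j6 -0.364 tau6 1.44
```

Emit:
carry_out(moves=[{"tx":0,"ty":0,"tz":0.00018,"ax":0,"ay":0,"az":0.12,"gripper":0.02},{"tx":0,"ty":0,"tz":0.00018,"ax":0,"ay":0,"az":0.12,"gripper":0.02},{"tx":0,"ty":0,"tz":0,"ax":0,"ay":0,"az":0,"gripper":0.02}])

```text
time: 15.08
tool_pos: [0.6012, 0.0603, 0.1262]
tcp_rot: [[-0.101, 0.995, -0.005], [0.995, 0.101, -0.003], [-0.003, -0.005, -1.0]]
contact_force: [-12.9, -5.2, 13.6]
grip_width: 0.0299
```

```bash
python3 st.py
```

```text
t 15.08 w 0.0299 [0.6012 0.0603 0.1262] F [-12.9  -5.2  13.6] T [-0.957  2.201 -0.137] j6 -0.124 tau6 1.488
```

Side load has built up because the commanded axis is about 3 mm off the screw's. I'll shift to relieve it before reading the torque.

Emit:
carry_out(moves=[{"tx":-0.0008,"ty":-0.0028,"tz":-0.001,"ax":0,"ay":0,"az":0,"gripper":0.02},{"tx":0,"ty":0,"tz":0,"ax":0,"ay":0,"az":0,"gripper":0.02},{"tx":0,"ty":0,"tz":0,"ax":0,"ay":0,"az":0,"gripper":0.02}])

```text
time: 15.33
tool_pos: [0.601, 0.0602, 0.1264]
tcp_rot: [[-0.107, 0.994, 0.001], [0.994, 0.107, -0.001], [-0.001, 0.001, -1.0]]
contact_force: [-0.3, -3.5, 2.7]
grip_width: 0.0303
```

```bash
python3 st.py
```

```text
t 15.33 w 0.0303 [0.601  0.0602 0.1264] F [-0.3 -3.5  2.7] T [-0.639  0.372 -0.168] j6 -0.132 tau6 -0.156
```

Emit:
carry_out(moves=[{"tx":0,"ty":0,"tz":0.00015,"ax":0,"ay":0,"az":0.12,"gripper":0.02},{"tx":0,"ty":0,"tz":0.00015,"ax":0,"ay":0,"az":0.12,"gripper":0.02},{"tx":0,"ty":0,"tz":0,"ax":0,"ay":0,"az":0,"gripper":0.02}])

```text
time: 15.58
tool_pos: [0.6003, 0.0603, 0.1261]
tcp_rot: [[0.138, 0.99, -0.001], [0.99, -0.138, -0.002], [-0.002, -0.001, -1.0]]
contact_force: [-3.6, -4.7, 4.8]
grip_width: 0.0305
```

```bash
python3 st.py
```

```text
t 15.58 w 0.0305 [0.6003 0.0603 0.1261] F [-3.6 -4.7  4.8] T [-0.617  0.71  -0.087] j6 0.114 tau6 1.519
```

Emit:
carry_out(moves=[{"tx":0,"ty":-0.0005,"tz":0.00015,"ax":0,"ay":0,"az":0.12,"gripper":0.02},{"tx":0,"ty":0,"tz":0.00015,"ax":0,"ay":0,"az":0.12,"gripper":0.02},{"tx":0,"ty":0,"tz":0,"ax":0,"ay":0,"az":0,"gripper":0.02}])

```text
time: 15.83
tool_pos: [0.5997, 0.0605, 0.1259]
tcp_rot: [[0.37, 0.929, -0.001], [0.929, -0.37, -0.002], [-0.002, -0.001, -1.0]]
contact_force: [-4.2, -4.5, 7.2]
grip_width: 0.0308
```

```bash
python3 st.py
```

```text
t 15.83 w 0.0308 [0.5997 0.0605 0.1259] F [-4.2 -4.5  7.2] T [-0.525  0.858  0.007] j6 0.353 tau6 1.594
```

Emit:
carry_out(moves=[{"tx":0,"ty":0,"tz":0.00015,"ax":0,"ay":0,"az":0.12,"gripper":0.02},{"tx":0,"ty":0,"tz":0.00015,"ax":0,"ay":0,"az":0.12,"gripper":0.02},{"tx":0,"ty":0,"tz":0,"ax":0,"ay":0,"az":0,"gripper":0.02}])

```text
time: 16.08
tool_pos: [0.5991, 0.0608, 0.1256]
tcp_rot: [[0.58, 0.815, -0.003], [0.815, -0.58, -0.001], [-0.002, -0.001, -1.0]]
contact_force: [-7.4, -1.9, 8.2]
grip_width: 0.0304
```

```bash
python3 st.py
```

```text
t 16.08 w 0.0304 [0.5991 0.0608 0.1256] F [-7.4 -1.9  8.2] T [-0.389  1.17   0.017] j6 0.593 tau6 1.678
```

Emit:
carry_out(moves=[{"tx":-0.0008,"ty":-0.001,"tz":-0.0004,"ax":0,"ay":0,"az":0.12,"gripper":0.02},{"tx":0,"ty":0,"tz":0.00015,"ax":0,"ay":0,"az":0.12,"gripper":0.02},{"tx":0,"ty":0,"tz":0,"ax":0,"ay":0,"az":0,"gripper":0.02}])

```text
time: 16.33
tool_pos: [0.5986, 0.0612, 0.1255]
tcp_rot: [[0.755, 0.655, -0.001], [0.655, -0.755, -0.0], [-0.001, -0.0, -1.0]]
contact_force: [-3.1, -0.7, 4.5]
grip_width: 0.0306
```

```bash
python3 st.py
```

```text
t 16.33 w 0.0306 [0.5986 0.0612 0.1255] F [-3.1 -0.7  4.5] T [-0.007  0.607  0.026] j6 0.831 tau6 1.793
```

Emit:
carry_out(moves=[{"tx":0,"ty":0,"tz":0.00015,"ax":0,"ay":0,"az":0.12,"gripper":0.02},{"tx":0,"ty":0,"tz":0.00015,"ax":0,"ay":0,"az":0.12,"gripper":0.02},{"tx":0,"ty":0,"tz":0,"ax":0,"ay":0,"az":0,"gripper":0.02}])

```text
time: 16.58
tool_pos: [0.5982, 0.0617, 0.1253]
tcp_rot: [[0.889, 0.459, -0.002], [0.459, -0.889, 0.001], [-0.001, -0.001, -1.0]]
contact_force: [-4.6, 0.3, 5.1]
grip_width: 0.0304
```

```bash
python3 st.py; python3 - <<'E'
from h import *
s,d,im,f=grab('wrist');cv2.imwrite('pics/w8.png',im)
E
```

```text
t 16.58 w 0.0304 [0.5982 0.0617 0.1253] F [-4.6  0.3  5.1] T [0.307 0.858 0.2  ] j6 1.069 tau6 1.814
```

```bash
cat > fit.py <<'E'
import numpy as np
D=np.array([ # yaw from R, x,y,Fx,Fy,Tz,j6,tau
[178.3,.6041,.0608,-1.7,-3.5,.029,-1.564,1.558],[164.5,.6039,.0607,-1.7,-1.9,-.04,-1.324,1.541],[150.7,.6035,.0606,-3.6,-2.5,-.003,-1.084,1.543],[137,.603,.0606,-4,-4.6,-.015,-.844,1.546],
[123.3,.6024,.0605,-7.5,-3.9,-.094,-.604,1.493],[109.5,.6018,.0603,-9.7,-5,-.091,-.364,1.44],[95.8,.6012,.0603,-12.9,-5.2,-.137,-.124,1.488],[82.1,.6003,.0603,-3.6,-4.7,-.087,.114,1.519],
[68.3,.5997,.0605,-4.2,-4.5,.007,.353,1.594],[54.6,.5991,.0608,-7.4,-1.9,.017,.593,1.678],[40.9,.5986,.0612,-3.1,-.7,.026,.831,1.793],[27.3,.5982,.0617,-4.6,.3,.2,1.069,1.814]])
y=np.radians(D[:,0]);n=len(D)
M=np.zeros((2*n,4));M[:n,0]=1;M[n:,1]=1;M[:n,2]=np.cos(y);M[:n,3]=-np.sin(y);M[n:,2]=np.sin(y);M[n:,3]=np.cos(y)
p,res,_,_=np.linalg.lstsq(M,np.r_[D[:,1],D[:,2]],rcond=None);print('A,e mm',p*1e3,'rms',np.sqrt(res/2/n)*1e3)
r=p[:2]-D[:,1:3];Tc=D[:,5]-(r[:,0]*D[:,4]-r[:,1]*D[:,3])
for j,t,tc,tau in zip(D[:,6],D[:,5],Tc,D[:,7]):print(j,t,tc.round(3),tau)
E
python3 fit.py
```

```text
A,e mm [601.43044797  62.60342452  -2.66312646   0.76776961] rms [0.34024819]
-1.564 0.029 0.017 1.558
-1.324 -0.04 -0.048 1.541
-1.084 -0.003 -0.015 1.543
-0.844 -0.015 -0.03 1.546
-0.604 -0.094 -0.114 1.493
-0.364 -0.091 -0.115 1.44
-0.124 -0.137 -0.166 1.488
0.114 -0.087 -0.09 1.519
0.353 0.007 0.006 1.594
0.593 0.017 0.008 1.678
0.831 0.026 0.024 1.793
1.069 0.2 0.195 1.814
```

Emit:
carry_out(moves=[{"tx":-0.0008,"ty":-0.0005,"tz":-0.0004,"ax":0,"ay":0,"az":0.12,"gripper":0.02},{"tx":0,"ty":0,"tz":0,"ax":0,"ay":0,"az":0,"gripper":0.02},{"tx":0,"ty":0,"tz":0,"ax":0,"ay":0,"az":0,"gripper":0.02}])

```text
time: 16.88
tool_pos: [0.598, 0.062, 0.1253]
tcp_rot: [[0.935, 0.355, -0.0], [0.355, -0.935, 0.001], [0.0, -0.001, -1.0]]
contact_force: [-0.0, 3.5, -0.4]
grip_width: 0.0306
```

```bash
python3 st.py
```

```text
t 16.88 w 0.0306 [0.598  0.062  0.1253] F [-0.   3.5 -0.4] T [0.767 0.027 0.084] j6 1.182 tau6 0.43
```

```bash
cat > av.py <<'E'
from h import *
L=[]
for i in range(6):
    robot.get_image('wrist');s=robot.state();L.append([*s['contact_force'],*s['wrist_torque'],s['joint_efforts'][5],s['joint_positions'][5]])
L=np.array(L);print(round(s['time'],2),s['tool_pos'].round(4),L.mean(0).round(3),L.std(0).round(3)[[3,5,6]])
E
python3 av.py
```

```text
17.18 [0.598  0.0619 0.1253] [ 0.362  5.154 -1.781  1.057 -0.016  0.246  0.215  1.184] [0.118 0.025 0.025]
```

Held averages of the torque (0.25) and tau6 (0.22) agree, but earlier stress muddied the touch point. I'll release in place to clear the stress, recentre, read the bias, regrip, then step with averaged readings.

Emit:
carry_out(moves=[{"tx":0,"ty":0,"tz":0,"ax":0,"ay":0,"az":0,"gripper":0.05},{"tx":0,"ty":0,"tz":0,"ax":0,"ay":0,"az":0,"gripper":0.05},{"tx":0.003,"ty":0.0006,"tz":0,"ax":0,"ay":0,"az":0,"gripper":0.05},{"tx":0,"ty":0,"tz":0,"ax":0,"ay":0,"az":0,"gripper":0.05},{"tx":0,"ty":0,"tz":0,"ax":0,"ay":0,"az":0,"gripper":0.05}])

```text
time: 17.6
tool_pos: [0.6014, 0.0613, 0.1258]
tcp_rot: [[0.937, 0.35, 0.001], [0.35, -0.937, -0.001], [0.0, 0.001, -1.0]]
contact_force: [-1.1, 0.3, -0.1]
grip_width: 0.05
```

```bash
python3 av.py
```

```text
17.9 [0.601  0.0616 0.1256] [ 1.580e-01 -1.670e-01 -4.700e-02 -1.000e-03 -3.000e-03  7.000e-03
 -2.000e-03  1.188e+00] [0.017 0.033 0.001]
```

Emit:
carry_out(squeeze=60, moves=[{"tx":0,"ty":0,"tz":0,"ax":0,"ay":0,"az":0,"gripper":0.02},{"tx":0,"ty":0,"tz":0,"ax":0,"ay":0,"az":0,"gripper":0.02},{"tx":0,"ty":0,"tz":0,"ax":0,"ay":0,"az":0,"gripper":0.02},{"tx":0,"ty":0,"tz":0,"ax":0,"ay":0,"az":0,"gripper":0.02}])

```text
time: 18.23
tool_pos: [0.6007, 0.0627, 0.1262]
tcp_rot: [[0.936, 0.351, -0.0], [0.351, -0.936, 0.001], [0.0, -0.001, -1.0]]
contact_force: [-2.4, 3.5, 5.0]
grip_width: 0.031
```

```bash
python3 av.py
```

```text
18.53 [0.6007 0.0627 0.1261] [-2.696  4.089  4.551  0.557  0.459  0.124  0.148  1.188] [0.025 0.028 0.001]
```

Emit:
carry_out(moves=[{"tx":0,"ty":-0.0006,"tz":-0.0003,"ax":0,"ay":0,"az":0.1,"gripper":0.02},{"tx":0,"ty":0,"tz":0,"ax":0,"ay":0,"az":0,"gripper":0.02},{"tx":0,"ty":0,"tz":0,"ax":0,"ay":0,"az":0,"gripper":0.02},{"tx":0,"ty":0,"tz":0,"ax":0,"ay":0,"az":0,"gripper":0.02}])

```text
time: 18.87
tool_pos: [0.6007, 0.0627, 0.1261]
tcp_rot: [[0.966, 0.257, -0.0], [0.257, -0.966, 0.0], [-0.0, -0.0, -1.0]]
contact_force: [-2.4, 4.0, 3.7]
grip_width: 0.031
```

```bash
python3 av.py
```

```text
19.17 [0.6006 0.0626 0.1261] [-2.546  4.43   3.586  0.515  0.426  0.287  0.29   1.288] [0.056 0.024 0.015]
```

Emit:
carry_out(moves=[{"tx":0,"ty":0,"tz":0.00012,"ax":0,"ay":0,"az":0.1,"gripper":0.02},{"tx":0,"ty":0,"tz":0,"ax":0,"ay":0,"az":0,"gripper":0.02},{"tx":0,"ty":0,"tz":0,"ax":0,"ay":0,"az":0,"gripper":0.02},{"tx":0,"ty":0,"tz":0,"ax":0,"ay":0,"az":0,"gripper":0.02}])

```text
time: 19.5
tool_pos: [0.6007, 0.0625, 0.126]
tcp_rot: [[0.987, 0.158, -0.0], [0.158, -0.987, 0.0], [-0.0, -0.0, -1.0]]
contact_force: [-2.9, 4.1, 4.9]
grip_width: 0.0302
```

```bash
python3 av.py
```

```text
19.8 [0.6007 0.0625 0.126 ] [-2.939  4.324  4.086  0.531  0.478  0.3    0.286  1.388] [0.014 0.017 0.   ]
```

Emit:
carry_out(moves=[{"tx":0,"ty":0,"tz":0.00012,"ax":0,"ay":0,"az":0.1,"gripper":0.02},{"tx":0,"ty":0,"tz":0,"ax":0,"ay":0,"az":0,"gripper":0.02},{"tx":0,"ty":0,"tz":0,"ax":0,"ay":0,"az":0,"gripper":0.02},{"tx":0,"ty":0,"tz":0,"ax":0,"ay":0,"az":0,"gripper":0.02}])

```text
time: 20.13
tool_pos: [0.6007, 0.0624, 0.1259]
tcp_rot: [[0.998, 0.06, -0.0], [0.06, -0.998, 0.0], [-0.0, -0.0, -1.0]]
contact_force: [-2.9, 3.2, 5.2]
grip_width: 0.0307
```

```bash
python3 av.py
```

```text
20.43 [0.6007 0.0624 0.1259] [-3.206  4.071  5.028  0.553  0.542  0.339  0.314  1.487] [0.033 0.03  0.   ]
```

Emit:
carry_out(moves=[{"tx":0,"ty":0,"tz":0,"ax":0,"ay":0,"az":0.1,"gripper":0.02},{"tx":0,"ty":0,"tz":0,"ax":0,"ay":0,"az":0.05,"gripper":0.02},{"tx":0,"ty":0,"tz":0,"ax":0,"ay":0,"az":0,"gripper":0.02},{"tx":0,"ty":0,"tz":0,"ax":0,"ay":0,"az":0,"gripper":0.02}])

```text
time: 20.77
tool_pos: [0.6007, 0.0624, 0.1257]
tcp_rot: [[0.996, -0.089, -0.0], [-0.089, -0.996, 0.0], [-0.0, -0.0, -1.0]]
contact_force: [-3.2, 3.9, 4.5]
grip_width: 0.0307
```

```bash
python3 av.py
```

```text
21.07 [0.6007 0.0624 0.1258] [-3.352  4.247  5.005  0.529  0.574  0.509  0.487  1.637] [0.025 0.025 0.011]
```

Emit:
carry_out(moves=[{"tx":0,"ty":0,"tz":0.0001,"ax":0,"ay":0,"az":0.1,"gripper":0.02},{"tx":0,"ty":0,"tz":0.0001,"ax":0,"ay":0,"az":0.05,"gripper":0.02},{"tx":0,"ty":0,"tz":0,"ax":0,"ay":0,"az":0,"gripper":0.02},{"tx":0,"ty":0,"tz":0,"ax":0,"ay":0,"az":0,"gripper":0.02}])

```text
time: 21.4
tool_pos: [0.6007, 0.0623, 0.1256]
tcp_rot: [[0.971, -0.237, -0.0], [-0.237, -0.971, -0.0], [-0.0, 0.0, -1.0]]
contact_force: [-3.4, 3.4, 5.1]
grip_width: 0.0307
```

```bash
python3 av.py
```

```text
21.7 [0.6007 0.0623 0.1256] [-3.348  3.651  5.358  0.505  0.616  0.562  0.546  1.787] [0.017 0.045 0.007]
```

The present grip is clean and the torque is 0.55 at j6 1.79, but the slope (and so the touch point) is uncertain. I'll turn back past the touch with this grip and re-approach with clean readings.

Emit:
carry_out(moves=[{"tx":0,"ty":0,"tz":-0.00015,"ax":0,"ay":0,"az":-0.12,"gripper":0.02},{"tx":0,"ty":0,"tz":-0.00015,"ax":0,"ay":0,"az":-0.12,"gripper":0.02},{"tx":0,"ty":0,"tz":-0.00015,"ax":0,"ay":0,"az":-0.12,"gripper":0.02},{"tx":0,"ty":0,"tz":-0.00015,"ax":0,"ay":0,"az":-0.12,"gripper":0.02},{"tx":0,"ty":0,"tz":0,"ax":0,"ay":0,"az":0,"gripper":0.02}])

```text
time: 22.12
tool_pos: [0.6007, 0.0621, 0.1261]
tcp_rot: [[0.971, 0.24, -0.0], [0.24, -0.971, 0.0], [-0.0, -0.0, -1.0]]
contact_force: [-2.9, 2.4, 3.7]
grip_width: 0.0306
```

```bash
python3 av.py
```

```text
22.42 [0.6008 0.062  0.126 ] [-3.311  2.694  3.803  0.221  0.491  0.141 -0.055  1.311] [0.057 0.028 0.3  ]
```

Emit:
carry_out(moves=[{"tx":0,"ty":0,"tz":-0.00015,"ax":0,"ay":0,"az":-0.12,"gripper":0.02},{"tx":0,"ty":0,"tz":-0.00015,"ax":0,"ay":0,"az":-0.12,"gripper":0.02},{"tx":0,"ty":0,"tz":-0.00015,"ax":0,"ay":0,"az":-0.12,"gripper":0.02},{"tx":0,"ty":0,"tz":0,"ax":0,"ay":0,"az":0,"gripper":0.02}])

```text
time: 22.75
tool_pos: [0.6008, 0.062, 0.1264]
tcp_rot: [[0.825, 0.565, -0.0], [0.565, -0.825, -0.0], [-0.0, 0.0, -1.0]]
contact_force: [-2.6, 1.8, 2.8]
grip_width: 0.0311
```

```bash
python3 av.py
```

```text
23.05 [0.6008 0.062  0.1264] [-2.526  0.803  2.333 -0.025  0.308  0.155 -0.005  0.953] [0.054 0.046 0.285]
```

Emit:
carry_out(moves=[{"tx":0,"ty":0,"tz":-0.00015,"ax":0,"ay":0,"az":-0.12,"gripper":0.02},{"tx":0,"ty":0,"tz":-0.00015,"ax":0,"ay":0,"az":-0.12,"gripper":0.02},{"tx":0,"ty":0,"tz":-0.00015,"ax":0,"ay":0,"az":-0.12,"gripper":0.02},{"tx":0,"ty":0,"tz":0,"ax":0,"ay":0,"az":0,"gripper":0.02}])

```text
time: 23.38
tool_pos: [0.6009, 0.062, 0.1267]
tcp_rot: [[0.573, 0.819, 0.0], [0.819, -0.573, -0.0], [-0.0, 0.0, -1.0]]
contact_force: [-2.5, -0.3, 0.4]
grip_width: 0.0307
```

```bash
python3 av.py
```

```text
23.68 [0.6008 0.062  0.1267] [-1.17  -0.327 -0.8   -0.201 -0.019  0.242  0.081  0.593] [0.068 0.041 0.283]
```

Emit:
carry_out(moves=[{"tx":0,"ty":0,"tz":-0.00015,"ax":0,"ay":0,"az":-0.12,"gripper":0.02},{"tx":0,"ty":0,"tz":-0.00015,"ax":0,"ay":0,"az":-0.12,"gripper":0.02},{"tx":0,"ty":0,"tz":-0.00015,"ax":0,"ay":0,"az":-0.12,"gripper":0.02},{"tx":0,"ty":0,"tz":0,"ax":0,"ay":0,"az":0,"gripper":0.02}])

```text
time: 24.02
tool_pos: [0.6009, 0.062, 0.1271]
tcp_rot: [[0.248, 0.969, 0.0], [0.969, -0.248, -0.0], [-0.0, 0.0, -1.0]]
contact_force: [-0.5, 0.1, -2.5]
grip_width: 0.0306
```

```bash
python3 av.py
```

```text
24.32 [0.6009 0.062  0.1271] [ 0.708 -0.962 -4.66  -0.306 -0.409  0.291  0.111  0.233] [0.061 0.037 0.269]
```

Torque is rising while backing off, so something is odd. I'll check whether the head is really turning with the tool by comparing head crops at grasp, at j6 1.07 and now.

```bash
python3 - <<'E'
from h import *
s,d,im,f=grab('wrist');cv2.imwrite('pics/w9.png',im)
a=cv2.imread('pics/wh.png');w8=cv2.imread('pics/w8.png')
_,ds,sc,fs=grab('scene');c=ds['world_to_cam']@np.array([.602,.0615,.15,1]);u,v=int(fs*c[0]/c[2]+ds['cx']),int(fs*c[1]/c[2]+ds['cy'])
x0,y0=256-60,257-60
R=lambda q:cv2.resize(q,(400,300),interpolation=cv2.INTER_CUBIC)
g=lambda q:q[167:347,136:376]
ah=np.zeros((300,400,3),np.uint8);ah[:,50:350]=cv2.resize(a,(300,300))
o=np.vstack([np.hstack([ah,R(g(w8))]),np.hstack([R(g(im)),R(sc[v-36:v+36,u-48:u+48])])]);cv2.imwrite('pics/cmp.png',o)
E
```

```text
(no output)
```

View pics/cmp.png

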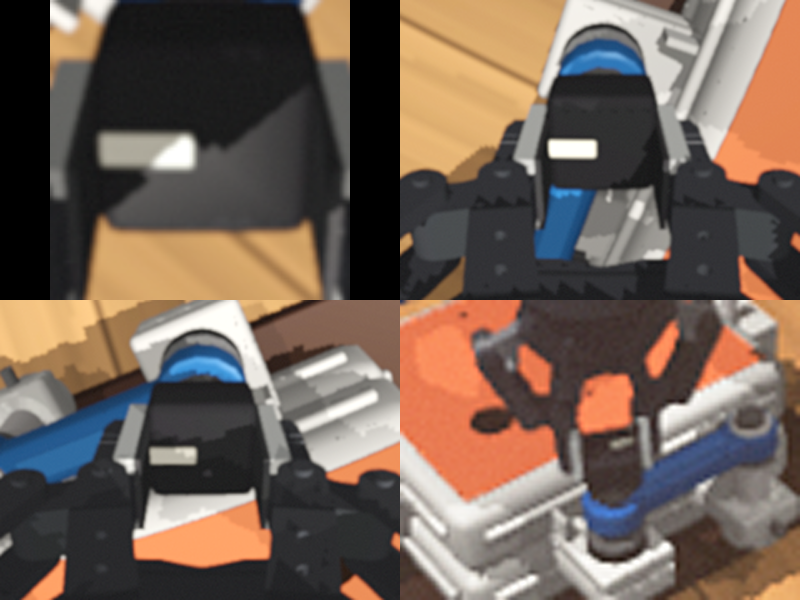

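The mark sits in the same place against the pads in all three crops, so the head turns with the tool. I'll back a little further and look at the individual samples.

Emit:
carry_out(moves=[{"tx":0,"ty":0,"tz":0.0003,"ax":0,"ay":0,"az":-0.12,"gripper":0.02},{"tx":0,"ty":0,"tz":0.0,"ax":0,"ay":0,"az":-0.12,"gripper":0.02},{"tx":0,"ty":0,"tz":-0.00015,"ax":0,"ay":0,"az":-0.12,"gripper":0.02},{"tx":0,"ty":0,"tz":-0.00015,"ax":0,"ay":0,"az":-0.12,"gripper":0.02}])

```text
time: 24.75
tool_pos: [0.601, 0.0621, 0.1275]
tcp_rot: [[-0.229, 0.973, 0.001], [0.973, 0.229, 0.0], [-0.0, 0.001, -1.0]]
contact_force: [1.3, -1.4, -4.8]
grip_width: 0.0308
```

```bash
sed -i 's/^L=np.array(L);/L=np.array(L);print(L[:,[2,5,6,7]].round(3).tolist());L=L[2:];/' av.py; python3 av.py
```

```text
[[-5.127, 0.061, 0.592, -0.262], [-3.756, 0.186, -1.316, -0.251], [-3.875, 0.169, -0.431, -0.247], [-4.549, 0.182, -0.002, -0.246], [-4.39, 0.068, 0.088, -0.247], [-3.99, 0.073, 0.094, -0.247]]
25.05 [0.601  0.0622 0.1275] [ 1.849 -2.023 -4.201 -0.33  -0.551  0.123 -0.063 -0.247] [0.022 0.053 0.216]
```

Emit:
carry_out(moves=[{"tx":0,"ty":0,"tz":0.00015,"ax":0,"ay":0,"az":0.12,"gripper":0.02},{"tx":0,"ty":0,"tz":0.00015,"ax":0,"ay":0,"az":0.12,"gripper":0.02}])

```text
time: 25.22
tool_pos: [0.601, 0.0621, 0.1273]
tcp_rot: [[0.02, 1.0, 0.0], [1.0, -0.02, -0.0], [-0.0, 0.0, -1.0]]
contact_force: [0.7, -2.8, -3.7]
grip_width: 0.0305
```

```bash
python3 av.py
```

```text
[[-3.113, -0.011, -0.567, 0.005], [-3.445, -0.2, 1.278, -0.007], [-3.713, -0.206, 0.417, -0.012], [-2.474, -0.134, 0.003, -0.013], [-3.612, -0.131, -0.138, -0.013], [-3.343, -0.129, -0.138, -0.012]]
25.52 [0.6009 0.0621 0.1272] [ 1.699 -2.173 -3.285 -0.504 -0.543 -0.15   0.036 -0.012] [0.028 0.032 0.227]
```

Emit:
carry_out(moves=[{"tx":0,"ty":0,"tz":0.00015,"ax":0,"ay":0,"az":0.12,"gripper":0.02},{"tx":0,"ty":0,"tz":0.00015,"ax":0,"ay":0,"az":0.12,"gripper":0.02}])

```text
time: 25.68
tool_pos: [0.6009, 0.0621, 0.1271]
tcp_rot: [[0.253, 0.967, 0.0], [0.967, -0.253, -0.001], [-0.0, 0.001, -1.0]]
contact_force: [1.7, -3.0, -1.9]
grip_width: 0.0306
```

```bash
python3 av.py
```

```text
[[-2.786, 0.103, -0.428, 0.24], [-2.772, -0.191, 1.294, 0.229], [-0.366, -0.237, 0.289, 0.226], [-2.29, -0.205, -0.1, 0.225], [-1.322, -0.161, -0.174, 0.226], [-1.756, -0.197, -0.181, 0.226]]
25.98 [0.6009 0.0621 0.127 ] [ 1.197 -3.168 -1.434 -0.628 -0.474 -0.2   -0.042  0.226] [0.011 0.027 0.193]
```

The held values are coloured by rebound after each stop: j6 settles back 0.014 rad and the stiction flips. So I'll read the torque during slow steady motion, from here, which is still before touch.

Emit:
carry_out(moves=[{"tx":0,"ty":0,"tz":6e-05,"ax":0,"ay":0,"az":0.04,"gripper":0.02},{"tx":0,"ty":0,"tz":6e-05,"ax":0,"ay":0,"az":0.04,"gripper":0.02},{"tx":0,"ty":0,"tz":6e-05,"ax":0,"ay":0,"az":0.04,"gripper":0.02},{"tx":0,"ty":0,"tz":6e-05,"ax":0,"ay":0,"az":0.04,"gripper":0.02},{"tx":0,"ty":0,"tz":6e-05,"ax":0,"ay":0,"az":0.04,"gripper":0.02}])

```text
time: 26.4
tool_pos: [0.6009, 0.0621, 0.1268]
tcp_rot: [[0.436, 0.9, 0.0], [0.9, -0.436, -0.001], [-0.0, 0.001, -1.0]]
contact_force: [0.4, -3.5, 0.6]
grip_width: 0.0307
```

```bash
python3 st.py
```

```text
t 26.4 w 0.0307 [0.6009 0.0621 0.1268] F [ 0.4 -3.5  0.6] T [-0.735 -0.358  0.387] j6 0.428 tau6 -0.243
```

Emit:
carry_out(moves=[{"tx":0,"ty":0,"tz":5e-05,"ax":0,"ay":0,"az":0.04,"gripper":0.02},{"tx":0,"ty":0,"tz":5e-05,"ax":0,"ay":0,"az":0.04,"gripper":0.02},{"tx":0,"ty":0,"tz":5e-05,"ax":0,"ay":0,"az":0.04,"gripper":0.02},{"tx":0,"ty":0,"tz":5e-05,"ax":0,"ay":0,"az":0.04,"gripper":0.02}])

```text
time: 26.73
tool_pos: [0.6008, 0.0621, 0.1267]
tcp_rot: [[0.574, 0.819, 0.0], [0.819, -0.574, -0.001], [-0.0, 0.001, -1.0]]
contact_force: [-0.1, -3.3, 0.4]
grip_width: 0.0303
```

```bash
python3 st.py
```

```text
t 26.73 w 0.0303 [0.6008 0.0621 0.1267] F [-0.1 -3.3  0.4] T [-0.668 -0.294  0.425] j6 0.588 tau6 -0.192
```

Emit:
carry_out(moves=[{"tx":0,"ty":0,"tz":5e-05,"ax":0,"ay":0,"az":0.04,"gripper":0.02},{"tx":0,"ty":0,"tz":5e-05,"ax":0,"ay":0,"az":0.04,"gripper":0.02},{"tx":0,"ty":0,"tz":5e-05,"ax":0,"ay":0,"az":0.04,"gripper":0.02},{"tx":0,"ty":0,"tz":5e-05,"ax":0,"ay":0,"az":0.04,"gripper":0.02}])

```text
time: 27.07
tool_pos: [0.6008, 0.0621, 0.1266]
tcp_rot: [[0.697, 0.717, 0.0], [0.717, -0.697, -0.001], [-0.0, 0.001, -1.0]]
contact_force: [-0.7, -3.2, 2.4]
grip_width: 0.0307
```

```bash
python3 st.py
```

```text
t 27.07 w 0.0307 [0.6008 0.0621 0.1266] F [-0.7 -3.2  2.4] T [-0.78  -0.244  0.497] j6 0.748 tau6 -0.14
```

Emit:
carry_out(moves=[{"tx":0,"ty":0,"tz":5e-05,"ax":0,"ay":0,"az":0.04,"gripper":0.02},{"tx":0,"ty":0,"tz":5e-05,"ax":0,"ay":0,"az":0.04,"gripper":0.02},{"tx":0,"ty":0,"tz":5e-05,"ax":0,"ay":0,"az":0.04,"gripper":0.02},{"tx":0,"ty":0,"tz":5e-05,"ax":0,"ay":0,"az":0.04,"gripper":0.02}])

```text
time: 27.4
tool_pos: [0.6008, 0.0621, 0.1264]
tcp_rot: [[0.802, 0.597, 0.0], [0.597, -0.802, -0.001], [-0.0, 0.001, -1.0]]
contact_force: [0.5, -3.7, 0.9]
grip_width: 0.0302
```

```bash
python3 st.py
```

```text
t 27.4 w 0.0302 [0.6008 0.0621 0.1264] F [ 0.5 -3.7  0.9] T [-0.755 -0.148  0.57 ] j6 0.908 tau6 -0.089
```

Emit:
carry_out(moves=[{"tx":0,"ty":0,"tz":5e-05,"ax":0,"ay":0,"az":0.04,"gripper":0.02},{"tx":0,"ty":0,"tz":5e-05,"ax":0,"ay":0,"az":0.04,"gripper":0.02},{"tx":0,"ty":0,"tz":5e-05,"ax":0,"ay":0,"az":0.04,"gripper":0.02},{"tx":0,"ty":0,"tz":5e-05,"ax":0,"ay":0,"az":0.04,"gripper":0.02}])

```text
time: 27.73
tool_pos: [0.6008, 0.0621, 0.1263]
tcp_rot: [[0.887, 0.462, 0.0], [0.462, -0.887, -0.001], [-0.0, 0.001, -1.0]]
contact_force: [-1.0, -2.9, 1.7]
grip_width: 0.0305
```

```bash
python3 st.py
```

```text
t 27.73 w 0.0305 [0.6008 0.0621 0.1263] F [-1.  -2.9  1.7] T [-0.763 -0.101  0.627] j6 1.068 tau6 -0.038
```

Emit:
carry_out(moves=[{"tx":0,"ty":0,"tz":5e-05,"ax":0,"ay":0,"az":0.04,"gripper":0.02},{"tx":0,"ty":0,"tz":5e-05,"ax":0,"ay":0,"az":0.04,"gripper":0.02},{"tx":0,"ty":0,"tz":5e-05,"ax":0,"ay":0,"az":0.04,"gripper":0.02},{"tx":0,"ty":0,"tz":5e-05,"ax":0,"ay":0,"az":0.04,"gripper":0.02}])

```text
time: 28.07
tool_pos: [0.6007, 0.0621, 0.1261]
tcp_rot: [[0.949, 0.315, 0.0], [0.315, -0.949, -0.001], [-0.0, 0.001, -1.0]]
contact_force: [-0.7, -2.3, 1.1]
grip_width: 0.0305
```

```bash
python3 st.py
```

```text
t 28.07 w 0.0305 [0.6007 0.0621 0.1261] F [-0.7 -2.3  1.1] T [-0.738 -0.017  0.643] j6 1.228 tau6 0.013
```

Emit:
carry_out(moves=[{"tx":0,"ty":0,"tz":5e-05,"ax":0,"ay":0,"az":0.04,"gripper":0.02},{"tx":0,"ty":0,"tz":5e-05,"ax":0,"ay":0,"az":0.04,"gripper":0.02},{"tx":0,"ty":0,"tz":5e-05,"ax":0,"ay":0,"az":0.04,"gripper":0.02},{"tx":0,"ty":0,"tz":5e-05,"ax":0,"ay":0,"az":0.04,"gripper":0.02}])

```text
time: 28.4
tool_pos: [0.6007, 0.0622, 0.126]
tcp_rot: [[0.987, 0.16, 0.0], [0.16, -0.987, -0.001], [0.0, 0.001, -1.0]]
contact_force: [-1.1, -3.7, 1.7]
grip_width: 0.0309
```

```bash
python3 st.py
```

```text
t 28.4 w 0.0309 [0.6007 0.0622 0.126 ] F [-1.1 -3.7  1.7] T [-0.671  0.016  0.677] j6 1.388 tau6 0.065
```

In slow motion tau6 is very clean: slope 0.32 Nm/rad, already linear at j6 0.43. I need the pre-touch baseline in the same motion, so I'll back off well below touch and run forward again.

Emit:
carry_out(moves=[{"tx":0,"ty":0,"tz":-0.00015,"ax":0,"ay":0,"az":-0.12,"gripper":0.02},{"tx":0,"ty":0,"tz":-0.00015,"ax":0,"ay":0,"az":-0.12,"gripper":0.02},{"tx":0,"ty":0,"tz":-0.00015,"ax":0,"ay":0,"az":-0.12,"gripper":0.02},{"tx":0,"ty":0,"tz":-0.00015,"ax":0,"ay":0,"az":-0.12,"gripper":0.02},{"tx":0,"ty":0,"tz":-0.00015,"ax":0,"ay":0,"az":-0.12,"gripper":0.02}])

```text
time: 28.82
tool_pos: [0.6008, 0.0621, 0.1265]
tcp_rot: [[0.721, 0.693, 0.0], [0.693, -0.721, -0.0], [0.0, 0.0, -1.0]]
contact_force: [1.0, -2.7, -0.0]
grip_width: 0.0307
```

Emit:
carry_out(moves=[{"tx":0,"ty":0,"tz":-0.00015,"ax":0,"ay":0,"az":-0.12,"gripper":0.02},{"tx":0,"ty":0,"tz":-0.00015,"ax":0,"ay":0,"az":-0.12,"gripper":0.02},{"tx":0,"ty":0,"tz":-0.00015,"ax":0,"ay":0,"az":-0.12,"gripper":0.02},{"tx":0,"ty":0,"tz":-0.00015,"ax":0,"ay":0,"az":-0.12,"gripper":0.02},{"tx":0,"ty":0,"tz":-0.00015,"ax":0,"ay":0,"az":-0.12,"gripper":0.02}])

```text
time: 29.23
tool_pos: [0.6009, 0.0622, 0.1271]
tcp_rot: [[0.204, 0.979, 0.0], [0.979, -0.204, -0.0], [0.0, 0.0, -1.0]]
contact_force: [0.6, -3.4, -1.4]
grip_width: 0.0307
```

Emit:
carry_out(moves=[{"tx":0,"ty":0,"tz":-0.0001,"ax":0,"ay":0,"az":-0.12,"gripper":0.02},{"tx":0,"ty":0,"tz":-0.0001,"ax":0,"ay":0,"az":-0.12,"gripper":0.02},{"tx":0,"ty":0,"tz":-0.0001,"ax":0,"ay":0,"az":-0.12,"gripper":0.02},{"tx":0,"ty":0,"tz":-0.0001,"ax":0,"ay":0,"az":-0.12,"gripper":0.02},{"tx":0,"ty":0,"tz":-0.0001,"ax":0,"ay":0,"az":-0.12,"gripper":0.02}])

```text
time: 29.65
tool_pos: [0.601, 0.0623, 0.1276]
tcp_rot: [[-0.385, 0.923, 0.001], [0.923, 0.385, 0.0], [-0.0, 0.001, -1.0]]
contact_force: [1.2, -2.8, -0.8]
grip_width: 0.0307
```

Emit:
carry_out(moves=[{"tx":0,"ty":0,"tz":-0.00015,"ax":0,"ay":0,"az":-0.12,"gripper":0.02},{"tx":0,"ty":0,"tz":-0.00015,"ax":0,"ay":0,"az":-0.12,"gripper":0.02},{"tx":0,"ty":0,"tz":-0.00015,"ax":0,"ay":0,"az":-0.12,"gripper":0.02},{"tx":0,"ty":0,"tz":-0.00015,"ax":0,"ay":0,"az":-0.12,"gripper":0.02},{"tx":0,"ty":0,"tz":-0.00015,"ax":0,"ay":0,"az":-0.12,"gripper":0.02}])

```text
time: 30.07
tool_pos: [0.601, 0.0625, 0.1282]
tcp_rot: [[-0.839, 0.544, 0.001], [0.544, 0.839, 0.0], [-0.0, 0.001, -1.0]]
contact_force: [1.7, -2.3, -1.2]
grip_width: 0.0306
```

Emit:
carry_out(moves=[{"tx":0,"ty":0,"tz":-0.00015,"ax":0,"ay":0,"az":-0.12,"gripper":0.02},{"tx":0,"ty":0,"tz":0,"ax":0,"ay":0,"az":0,"gripper":0.02},{"tx":0,"ty":0,"tz":0,"ax":0,"ay":0,"az":0,"gripper":0.02}])

```text
time: 30.32
tool_pos: [0.601, 0.0625, 0.1284]
tcp_rot: [[-0.893, 0.449, 0.001], [0.449, 0.893, 0.0], [-0.0, 0.001, -1.0]]
contact_force: [1.9, -1.5, -1.4]
grip_width: 0.0305
```

```bash
python3 st.py
```

```text
t 30.32 w 0.0305 [0.601  0.0625 0.1284] F [ 1.9 -1.5 -1.4] T [-0.11  -0.539  0.02 ] j6 -1.128 tau6 -0.417
```

Emit:
carry_out(moves=[{"tx":0,"ty":0,"tz":5e-05,"ax":0,"ay":0,"az":0.04,"gripper":0.02},{"tx":0,"ty":0,"tz":5e-05,"ax":0,"ay":0,"az":0.04,"gripper":0.02},{"tx":0,"ty":0,"tz":5e-05,"ax":0,"ay":0,"az":0.04,"gripper":0.02},{"tx":0,"ty":0,"tz":5e-05,"ax":0,"ay":0,"az":0.04,"gripper":0.02},{"tx":0,"ty":0,"tz":5e-05,"ax":0,"ay":0,"az":0.04,"gripper":0.02}])

```text
time: 30.73
tool_pos: [0.601, 0.0624, 0.1282]
tcp_rot: [[-0.785, 0.62, 0.001], [0.62, 0.785, 0.0], [-0.0, 0.001, -1.0]]
contact_force: [1.7, -1.9, -0.8]
grip_width: 0.0311
```

```bash
python3 st.py
```

```text
t 30.73 w 0.0311 [0.601  0.0624 0.1282] F [ 1.7 -1.9 -0.8] T [-0.186 -0.491  0.044] j6 -0.926 tau6 -0.603
```

Emit:
carry_out(moves=[{"tx":0,"ty":0,"tz":5e-05,"ax":0,"ay":0,"az":0.04,"gripper":0.02},{"tx":0,"ty":0,"tz":5e-05,"ax":0,"ay":0,"az":0.04,"gripper":0.02},{"tx":0,"ty":0,"tz":5e-05,"ax":0,"ay":0,"az":0.04,"gripper":0.02},{"tx":0,"ty":0,"tz":5e-05,"ax":0,"ay":0,"az":0.04,"gripper":0.02},{"tx":0,"ty":0,"tz":5e-05,"ax":0,"ay":0,"az":0.04,"gripper":0.02}])

```text
time: 31.15
tool_pos: [0.601, 0.0624, 0.1279]
tcp_rot: [[-0.646, 0.763, 0.001], [0.763, 0.646, 0.0], [-0.0, 0.001, -1.0]]
contact_force: [1.0, -2.3, -1.5]
grip_width: 0.0302
```

```bash
python3 st.py
```

```text
t 31.15 w 0.0302 [0.601  0.0624 0.1279] F [ 1.  -2.3 -1.5] T [-0.301 -0.56   0.024] j6 -0.726 tau6 -0.603
```

Emit:
carry_out(moves=[{"tx":0,"ty":0,"tz":5e-05,"ax":0,"ay":0,"az":0.04,"gripper":0.02},{"tx":0,"ty":0,"tz":5e-05,"ax":0,"ay":0,"az":0.04,"gripper":0.02},{"tx":0,"ty":0,"tz":5e-05,"ax":0,"ay":0,"az":0.04,"gripper":0.02},{"tx":0,"ty":0,"tz":5e-05,"ax":0,"ay":0,"az":0.04,"gripper":0.02},{"tx":0,"ty":0,"tz":5e-05,"ax":0,"ay":0,"az":0.04,"gripper":0.02}])

```text
time: 31.57
tool_pos: [0.601, 0.0624, 0.1277]
tcp_rot: [[-0.481, 0.876, 0.001], [0.876, 0.481, 0.0], [-0.0, 0.001, -1.0]]
contact_force: [1.6, -2.8, -1.8]
grip_width: 0.0302
```

```bash
python3 st.py
```

```text
t 31.57 w 0.0302 [0.601  0.0624 0.1277] F [ 1.6 -2.8 -1.8] T [-0.293 -0.491  0.086] j6 -0.526 tau6 -0.554
```

Emit:
carry_out(moves=[{"tx":0,"ty":0,"tz":5e-05,"ax":0,"ay":0,"az":0.04,"gripper":0.02},{"tx":0,"ty":0,"tz":5e-05,"ax":0,"ay":0,"az":0.04,"gripper":0.02},{"tx":0,"ty":0,"tz":5e-05,"ax":0,"ay":0,"az":0.04,"gripper":0.02},{"tx":0,"ty":0,"tz":5e-05,"ax":0,"ay":0,"az":0.04,"gripper":0.02},{"tx":0,"ty":0,"tz":5e-05,"ax":0,"ay":0,"az":0.04,"gripper":0.02}])

```text
time: 31.98
tool_pos: [0.601, 0.0623, 0.1275]
tcp_rot: [[-0.298, 0.955, 0.001], [0.955, 0.298, -0.0], [-0.0, 0.001, -1.0]]
contact_force: [1.5, -2.5, -0.7]
grip_width: 0.0308
```

```bash
python3 st.py
```

```text
t 31.98 w 0.0308 [0.601  0.0623 0.1275] F [ 1.5 -2.5 -0.7] T [-0.298 -0.486  0.197] j6 -0.326 tau6 -0.488
```

Emit:
carry_out(moves=[{"tx":0,"ty":0,"tz":5e-05,"ax":0,"ay":0,"az":0.04,"gripper":0.02},{"tx":0,"ty":0,"tz":5e-05,"ax":0,"ay":0,"az":0.04,"gripper":0.02},{"tx":0,"ty":0,"tz":5e-05,"ax":0,"ay":0,"az":0.04,"gripper":0.02},{"tx":0,"ty":0,"tz":5e-05,"ax":0,"ay":0,"az":0.04,"gripper":0.02},{"tx":0,"ty":0,"tz":5e-05,"ax":0,"ay":0,"az":0.04,"gripper":0.02}])

```text
time: 32.4
tool_pos: [0.6009, 0.0623, 0.1273]
tcp_rot: [[-0.102, 0.995, 0.001], [0.995, 0.102, -0.0], [-0.0, 0.001, -1.0]]
contact_force: [0.9, -1.6, -0.1]
grip_width: 0.0309
```

```bash
python3 st.py
```

```text
t 32.4 w 0.0309 [0.6009 0.0623 0.1273] F [ 0.9 -1.6 -0.1] T [-0.405 -0.476  0.282] j6 -0.126 tau6 -0.421
```

Emit:
carry_out(moves=[{"tx":0,"ty":0,"tz":5e-05,"ax":0,"ay":0,"az":0.04,"gripper":0.02},{"tx":0,"ty":0,"tz":5e-05,"ax":0,"ay":0,"az":0.04,"gripper":0.02},{"tx":0,"ty":0,"tz":5e-05,"ax":0,"ay":0,"az":0.04,"gripper":0.02},{"tx":0,"ty":0,"tz":5e-05,"ax":0,"ay":0,"az":0.04,"gripper":0.02},{"tx":0,"ty":0,"tz":5e-05,"ax":0,"ay":0,"az":0.04,"gripper":0.02}])

```text
time: 32.82
tool_pos: [0.6009, 0.0623, 0.1271]
tcp_rot: [[0.097, 0.995, 0.001], [0.995, -0.097, -0.0], [-0.0, 0.001, -1.0]]
contact_force: [0.8, -2.4, 0.5]
grip_width: 0.0302
```

```bash
python3 st.py
```

```text
t 32.82 w 0.0302 [0.6009 0.0623 0.1271] F [ 0.8 -2.4  0.5] T [-0.427 -0.406  0.302] j6 0.074 tau6 -0.355
```

Emit:
carry_out(moves=[{"tx":0,"ty":0,"tz":5e-05,"ax":0,"ay":0,"az":0.04,"gripper":0.02},{"tx":0,"ty":0,"tz":5e-05,"ax":0,"ay":0,"az":0.04,"gripper":0.02},{"tx":0,"ty":0,"tz":5e-05,"ax":0,"ay":0,"az":0.04,"gripper":0.02},{"tx":0,"ty":0,"tz":5e-05,"ax":0,"ay":0,"az":0.04,"gripper":0.02},{"tx":0,"ty":0,"tz":5e-05,"ax":0,"ay":0,"az":0.04,"gripper":0.02}])

```text
time: 33.23
tool_pos: [0.6009, 0.0623, 0.127]
tcp_rot: [[0.293, 0.956, 0.001], [0.956, -0.293, -0.0], [-0.0, 0.001, -1.0]]
contact_force: [0.5, -1.6, 0.7]
grip_width: 0.0305
```

```bash
python3 st.py
```

```text
t 33.23 w 0.0305 [0.6009 0.0623 0.127 ] F [ 0.5 -1.6  0.7] T [-0.518 -0.364  0.335] j6 0.274 tau6 -0.29
```

That gives a clean kink: baseline -0.603, slope 0.328, so touch was at j6 = -0.677. The quarter turn is therefore j6 = +0.894. (My earlier advance to 1.79 went past it; that has been backed off.) I'm going to 0.894 now.

Emit:
carry_out(moves=[{"tx":0,"ty":0,"tz":5e-05,"ax":0,"ay":0,"az":0.04,"gripper":0.02},{"tx":0,"ty":0,"tz":5e-05,"ax":0,"ay":0,"az":0.04,"gripper":0.02},{"tx":0,"ty":0,"tz":5e-05,"ax":0,"ay":0,"az":0.04,"gripper":0.02},{"tx":0,"ty":0,"tz":5e-05,"ax":0,"ay":0,"az":0.04,"gripper":0.02},{"tx":0,"ty":0,"tz":5e-05,"ax":0,"ay":0,"az":0.04,"gripper":0.02}])

```text
time: 33.65
tool_pos: [0.6008, 0.0623, 0.1268]
tcp_rot: [[0.477, 0.879, 0.001], [0.879, -0.477, -0.001], [-0.0, 0.001, -1.0]]
contact_force: [0.9, -2.5, 1.6]
grip_width: 0.0305
```

Emit:
carry_out(moves=[{"tx":0,"ty":0,"tz":5e-05,"ax":0,"ay":0,"az":0.04,"gripper":0.02},{"tx":0,"ty":0,"tz":5e-05,"ax":0,"ay":0,"az":0.04,"gripper":0.02},{"tx":0,"ty":0,"tz":5e-05,"ax":0,"ay":0,"az":0.04,"gripper":0.02},{"tx":0,"ty":0,"tz":5e-05,"ax":0,"ay":0,"az":0.04,"gripper":0.02},{"tx":0,"ty":0,"tz":5e-05,"ax":0,"ay":0,"az":0.04,"gripper":0.02}])

```text
time: 34.07
tool_pos: [0.6008, 0.0623, 0.1266]
tcp_rot: [[0.642, 0.767, 0.001], [0.767, -0.642, -0.001], [-0.0, 0.001, -1.0]]
contact_force: [0.3, -2.2, 2.8]
grip_width: 0.0307
```

Emit:
carry_out(moves=[{"tx":0,"ty":0,"tz":5e-05,"ax":0,"ay":0,"az":0.04,"gripper":0.02},{"tx":0,"ty":0,"tz":5e-05,"ax":0,"ay":0,"az":0.04,"gripper":0.02},{"tx":0,"ty":0,"tz":5e-05,"ax":0,"ay":0,"az":0.04,"gripper":0.02},{"tx":0,"ty":0,"tz":5e-05,"ax":0,"ay":0,"az":0.04,"gripper":0.02},{"tx":0,"ty":0,"tz":5e-05,"ax":0,"ay":0,"az":0.04,"gripper":0.02}])

```text
time: 34.48
tool_pos: [0.6008, 0.0623, 0.1264]
tcp_rot: [[0.781, 0.624, 0.0], [0.624, -0.781, -0.001], [-0.0, 0.001, -1.0]]
contact_force: [0.1, -2.9, 2.4]
grip_width: 0.0306
```

```bash
python3 st.py
```

```text
t 34.48 w 0.0306 [0.6008 0.0623 0.1264] F [ 0.1 -2.9  2.4] T [-0.54  -0.149  0.497] j6 0.873 tau6 -0.096
```

Emit:
carry_out(moves=[{"tx":0,"ty":0,"tz":0,"ax":0,"ay":0,"az":0.02,"gripper":0.02},{"tx":0,"ty":0,"tz":0,"ax":0,"ay":0,"az":0,"gripper":0.02},{"tx":0,"ty":0,"tz":0,"ax":0,"ay":0,"az":0,"gripper":0.02}])

```text
time: 34.73
tool_pos: [0.6008, 0.0623, 0.1264]
tcp_rot: [[0.791, 0.612, 0.0], [0.612, -0.791, -0.0], [0.0, 0.001, -1.0]]
contact_force: [-1.1, -1.5, 5.8]
grip_width: 0.0305
```

```bash
python3 st.py
```

```text
t 34.73 w 0.0305 [0.6008 0.0623 0.1264] F [-1.1 -1.5  5.8] T [-0.558  0.07   0.365] j6 0.89 tau6 0.432
```

At j6 0.89. Now I'll release, lift straight up and check that the mark has stayed.

Emit:
carry_out(moves=[{"tx":0,"ty":0,"tz":0,"ax":0,"ay":0,"az":0,"gripper":0.06},{"tx":0,"ty":0,"tz":0,"ax":0,"ay":0,"az":0,"gripper":0.06},{"tx":0,"ty":0,"tz":0,"ax":0,"ay":0,"az":0,"gripper":0.06},{"tx":0,"ty":0,"tz":-0.01,"ax":0,"ay":0,"az":0,"gripper":0.06},{"tx":0,"ty":0,"tz":-0.025,"ax":0,"ay":0,"az":0,"gripper":0.06}])

```text
time: 35.15
tool_pos: [0.5986, 0.0625, 0.158]
tcp_rot: [[0.791, 0.611, -0.008], [0.611, -0.791, 0.0], [-0.006, -0.005, -1.0]]
contact_force: [1.1, 0.1, -0.6]
grip_width: 0.0602
```

Emit:
carry_out(moves=[{"tx":0,"ty":0,"tz":-0.035,"ax":0,"ay":0,"az":0,"gripper":0.06},{"tx":0,"ty":0,"tz":-0.035,"ax":0,"ay":0,"az":0,"gripper":0.06},{"tx":-0.02,"ty":0,"tz":-0.02,"ax":0,"ay":0,"az":0,"gripper":0.06},{"tx":0,"ty":0,"tz":0,"ax":0,"ay":0,"az":0,"gripper":0.06},{"tx":0,"ty":0,"tz":0,"ax":0,"ay":0,"az":0,"gripper":0.06}])

```text
time: 35.57
tool_pos: [0.5852, 0.0499, 0.2527]
tcp_rot: [[0.792, 0.611, 0.003], [0.611, -0.792, 0.0], [0.003, 0.002, -1.0]]
contact_force: [-0.3, -1.0, -0.3]
grip_width: 0.0598
```

```bash
sed -i 's/Z=.1595/Z=.1553/' head.py; python3 head.py; python3 - <<'E'
from h import *
a=cv2.imread('pics/scene0.png');_,_,b,_=grab('scene')
df=(cv2.absdiff(a,b).max(2)>45).astype(np.uint8);df=cv2.morphologyEx(df,cv2.MORPH_OPEN,np.ones((3,3)))
n,l,st,c=cv2.connectedComponentsWithStats(df)
print([ (st[i].tolist()) for i in range(1,n) if st[i,4]>15])
E
```

```text
[0.5852 0.0499 0.2527] [-0.3 -1.  -0.3] [-0.046  0.434  1.287  0.     1.418  0.868]
exp px 257.8225458897992 165.59983483500676
head mm ((592.3054809570312, 56.549888610839844), (57.936676025390625, 29.908140182495117), 38.354713439941406)
mark 531 [618.65689656  73.01870649] axis deg 100.561472207335 [ 9.54120058 14.18926575]
mark 261 [605.34645559  39.99694609] axis deg -171.51669956657506 [ 0.90184223 20.7482502 ]
mark 100 [595.75798595  69.88185144] axis deg 130.27164368622172 [1.62430394 3.94969782]
[[155, 0, 77, 177, 6082], [232, 0, 48, 35, 1117], [305, 0, 49, 97, 2292], [392, 3, 46, 25, 434], [221, 7, 12, 12, 83], [217, 29, 35, 46, 735], [437, 39, 5, 7, 26], [398, 47, 29, 51, 936], [428, 84, 11, 8, 61], [355, 92, 7, 7, 41], [259, 97, 205, 119, 8665], [240, 100, 9, 6, 42], [169, 127, 24, 43, 403], [439, 145, 6, 7, 30], [326, 178, 19, 15, 149], [353, 184, 40, 27, 430], [222, 193, 20, 15, 171], [263, 194, 83, 44, 1678], [193, 212, 39, 32, 610], [235, 215, 13, 20, 147], [228, 226, 7, 9, 48], [242, 233, 41, 35, 672], [227, 243, 12, 11, 93]]
```

The mark axis reads 130° against an expected 128°, so the screw stayed put. The head is still at home and the robot is clear, so I'm handing in.

```bash
python3 -c "
from workcell import robot
print(robot.close_job(), robot.state()['time'])"
```

```text
the job is handed in; nothing more can be done
the job is handed in; nothing more can be done
```

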